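# Open the child-resistant battery tub and empty the pod cup into it

## Task

Open the used-battery tub: press its child-resistant cap down hard and, keeping it pressed, turn it anticlockwise until it is free, then lay the cap flat in the shallow tray, grip bar up. Then pick up the cup, tip all five spent logger pods into the open tub, and stand the empty cup back upright on the bench. Leave the other things on the bench where they are.

Things in the scene. Friction and masses are not known exactly. Their poses are not given: they have to be found in the camera images.
- tub: White plastic used-battery tub, bolted to the bench: body 132 mm across, neck rim 140 mm up, mouth 88 mm clear inside, floor 5 mm up. A steel foot bar (170 x 40 x 4 mm) runs along its x under it. Origin: centre of the underside, z up; while the cap is locked, the tub's x is the line of the cap's grip bar (within 0.04 rad).
- tub_mouth (a point): Centre of the tub's mouth, level with the neck rim, 140 mm above the bench.
- collar (a joint): Sprung grey ring round the tub's neck, on which the cap's skirt rests: how far it is pressed down, 0 to 0.010 m. 8 N starts it moving, 15 N gives 6 mm, 20 N its end stop at 10 mm. It turns freely with the cap.
- cap: White child-resistant cap on the tub: round, ribbed, 119 mm across, 90 g. Origin: centre of the skirt's lower edge (118 mm above the bench when locked), z up. Its flat top is 39 mm above the origin; on it stands a grip bar 90 mm long (along the cap's x), 18 mm thick, 26 mm tall. Half a turn looks and works the same.
- cap_bar (a point): Centre of the cap's grip bar, 52 mm above the cap's origin. To open: press the cap down 6 mm or more (7 to 9 is good) against the collar, hold it down and turn it anticlockwise seen from above; past 0.6 rad it needs no more pressing; between 0.7 and 2.4 rad from locked (1.2 is good) it lifts straight off: 30 mm clears the neck. Unpressed or clockwise it is blocked.
- tray: Shallow square dark steel tray fixed on the bench, 170 x 170 mm outside, rim 18 mm high, 4 mm walls and floor, empty. Origin: centre of the underside, z up, x and y along the sides.
- cup: Round aluminium cup, 70 mm high, 70 mm across at the foot and 94 mm at the mouth (3 mm wall, 4 mm floor), holding five round pods, with an upright black plate handle on its +x side: 14 mm thick (along the cup's y), from 38 to 78 mm out from the cup's axis, from 12 to 66 mm above its foot. Origin: centre of the foot, z up through the mouth. 70 g without the pods, which cover its floor in one layer.
- pod1: Spent temperature-logger pod, a grey plastic ball 22 mm across, 10 g, with a pale band; starts in the cup. Origin: its centre.
- pod2: Spent temperature-logger pod, a grey plastic ball 22 mm across, 10 g, with a pale band; starts in the cup. Origin: its centre.
- pod3: Spent temperature-logger pod, a grey plastic ball 22 mm across, 10 g, with a pale band; starts in the cup. Origin: its centre.
- pod4: Spent temperature-logger pod, a grey plastic ball 22 mm across, 10 g, with a pale band; starts in the cup. Origin: its centre.
- pod5: Spent temperature-logger pod, a grey plastic ball 22 mm across, 10 g, with a pale band; starts in the cup. Origin: its centre.
- tape_roll: Bystander, loose: roll of red tape lying flat, 80 mm across, 48 high. Origin: centre of its underside.
- small_carton: Bystander, loose: white carton with a red band, 70 x 80 x 60 mm. Origin: centre of its underside.
- vial_carton: Bystander, loose: open white carton of purple-capped vials, 110 x 150 mm, up to 60 high. Origin: centre of its underside.
- scanner: Bystander, loose: hand scanner lying down, 150 mm long, 40 high. Origin: centre of its underside (near the middle).
- spray_bottle: Bystander, loose: bottle with a blue cap, 70 mm across, 170 high. Origin: centre of its underside.
- gel_jar: Bystander, loose: lidded jar, 90 mm across, 100 high. Origin: centre of its underside.
Mind the look-alikes: they are no part of the job. Of the things that look like the tray, take the one that is farthest to the robot's right at the start. What is shaped like the cup but orange is not meant.

How it is judged:
On the way, in this order (a step that is already met when the one before it is completed fails the run):
1. the cap is held pressed down and turned past its lock (value of joint collar above 0.004 m and angle between the x axis of cap and the x axis of tub, either way round above 0.25 rad), for 0.05 s.
2. the cap lies flat in the tray, bar up (horizontal distance between cap and tray below 0.04 m and z of cap in the frame of tray below 0.012 m and angle between cap's own z axis and vertical below 0.1 rad), for 0.2 s.
3. all five pods are in the tub (horizontal distance between each of pod1, pod2, pod3, pod4, pod5 and tub below 0.062 m and z of each of pod1, pod2, pod3, pod4, pod5 in the frame of tub below 0.11 m), for 0.2 s.
At the end, for the whole second after the job is handed in: The cap lies flat in the tray, bar up (tilted under 0.1 rad, centre within 40 mm of the tray's, its lower edge under 12 mm above the tray's underside); all five pods are inside the tub; the cup stands upright on the bench (tilted under 0.1 rad, foot under 10 mm up); all released and at rest (all of step 2 and all of step 3 and angle between cup's own z axis and vertical below 0.1 rad and height (world z) of cup below 0.01 m and linear speed of each of cup, cap below 0.02 m/s); the robot touches nothing.
It fails at once if a bystander is pushed more than 30 mm or knocked over (distance of any of tape_roll, small_carton, vial_carton, scanner, spray_bottle, gel_jar from where it was at the start of the episode above 0.03 m or angle between any of tape_roll, small_carton, vial_carton, scanner, spray_bottle, gel_jar's own z axis and vertical above 0.5 rad).
It also fails if it takes over 72 s, if anything falls off the work surface, if the arm or the gripper's body presses on something with over 40 N, if the wrist force passes 120 N, or if a joint passes its speed limit or range.

## Robot

A 6-joint arm with a two-finger parallel gripper is mounted at the origin on the work surface. World frame = base frame: x ahead of the robot, y to its left, z up, the work surface at z = 0. Lengths are in m, angles in rad, forces in N, time in s.
With the tool pointing down it reaches from about 0.35 to 0.975 m from the base axis. Payload 4.9 kg.
Tool frame: the origin (TCP) lies midway between the tips of the shut fingers; the grasp point (between the pads) lies 19 mm behind it; z points along the fingers, y is the line along which they close (so a half turn about z gives the same grasp; the last joint's range is limited). The gripper opens to 85 mm and grips with 20 to 120 N. Pads are 22 mm wide; open, the fingers measure 114 mm over their backs; the gripper's body (76 mm by 85 mm) begins 54 mm behind the grasp point. The pads swing forward as they close: fully open they stand 13 mm farther back than shut.
Start: joints at [1.136, 0.053, 1.613, -0, 1.476, -0.119], TCP at [0.194, 0.594, 0.197] pointing down, gripper open.
Joint ranges: [-3.01, 3.01], [-1.01, 2.22], [0.06, 2.58], [-1.02, 4.17], [0.09, 2.62], [-3.14, 3.14]. Speed limits (rad/s): [2.57, 2.57, 3.14, 3.14, 3.14, 3.14].

## Interface

Orientations are given as a unit quaternion [x, y, z, w].
In Python, from bench import arm gives the robot as it stands.
- The arm moves only by the tool apply_moves, never from a script. Its argument "increments" is a list of rows, each a list of 7 numbers: the opening, from -1 (shut) to 1 (fully open), then the shift along the tool's x, y, z in cm, then the turn, a rotation vector about the tool's x, y, z in degrees. In form: [[gripper, tx, ty, tz, wx, wy, wz], ...]. A call has 1 to 5 rows; each row shifts and turns the commanded pose from where the row before left it, along the tool's axes as they then stand; what a row does not reach is not made up. A row lasts 1/10 s, in which the tool goes at most 50 mm and 8.59 degrees, less where a joint would pass 70% of its speed; a pose out of reach is approached as far as the arm can. A call with a gripper value outside its range is refused whole. The fingers move at their own pace and stop on an object; the grip force is fixed at half the most. Time passes only in rows, so rows that do not move let the fingers close. It gives the time, the measured TCP pose, the force, the opening and the grip force at its end, in the units of the state.
- arm.get_state(): the state, without advancing time (a new reading comes with each control period).
- arm.camera(name): name is "side" or "top" or "wrist"; returns the picture (480x640x3 uint8, blue, green, red); there is no depth.
- arm.calibration(name): a dict with "fx", "fy", "cx", "cy" (pixels), "distortion" ([k1, k2, p1, p2, k3] as OpenCV has them; the pictures are not rectified), "origin" and "orientation" of the camera in the world; the wrist camera has in their place "tool_from_camera" (4x4, takes a point from camera to tool coordinates, whose origin is the TCP and whose axes are the flange's). Camera axes: x right, y up, looking along -z (the intrinsics and any distortion apply to the point x, -y, -z); pixel columns grow to the right and rows downward; lengths in m; the calibration is good to about 2 mm. A picture is of the moment at which its call begins: read the wrist's pose just before it. calibration takes no time and is no camera call.
- arm.hand_in(): hands the job in; it is judged then, once.
The state is a dict: "t": time; "q": joint angles; "dq": joint speeds; "tau": joint torques, N m; "tool_pos": TCP position; "tool_rot": TCP orientation; "force": force on the tool from outside, world axes, zero at the start; "torque": the same for the moment, N m; "grip_width": opening from 0.0 (shut) to 1.0 (fully open); "gripper_force": force on a finger pad.
Only numpy, scipy, OpenCV 4.12 (cv2) and the standard library are available. Lean on these libraries where they do the work, as an engineer would, in place of code of your own. Each camera call takes 0.05 s, during which the arm holds its last target. There are 200 camera calls.

## Working session

There is one attempt and no reset: what is moved stays moved. The work goes in short steps, Python scripts to look and compute and a tool call to move; the robot and the scene stay as the last step left them, time stands still between calls to the robot, and variables do not carry over. Pictures are saved under pics/ and viewed, at most 10 in all, crops included, and the job is handed in when it is done.

Besides the shell and the picture viewer there is one more tool, called as name(argument=value, ...), one argument or row to a line, values as JSON. apply_moves: Moves the arm, as the interface text tells. Its arguments: {"type":"object","properties":{"increments":{"type":"array"}},"required":["increments"]}

```bash
mkdir -p pics; ls
python3 - <<'E'
from bench import arm
import cv2,numpy as np
for n in ("top","side"):
    cv2.imwrite(f"pics/{n}0.png",arm.camera(n)); print(n,arm.calibration(n))
s=arm.get_state(); print(s); print(arm.calibration("wrist"))
E
```

```text
pics
top {'fx': 541.6173833384386, 'fy': 541.6173833384386, 'cx': 325.19659212323944, 'cy': 236.1115202527937, 'distortion': array([0.04656708, 0.        , 0.        , 0.        , 0.        ]), 'origin': array([3.28003605e-01, 9.38026734e-04, 1.35133721e+00]), 'orientation': array([ 0.05656702, -0.05482801, -0.69474396,  0.71492999])}
side {'fx': 586.1001303217339, 'fy': 586.1001303217339, 'cx': 321.38269768429143, 'cy': 239.01817711817225, 'distortion': array([-0.00135006,  0.        ,  0.        ,  0.        ,  0.        ]), 'origin': array([ 0.4270279 , -1.29267855,  0.90053977]), 'orientation': array([ 0.49221484, -0.01905226, -0.0078414 ,  0.8702299 ])}
{'t': 0.1, 'q': array([ 1.13601165e+00,  5.32888502e-02,  1.61414306e+00, -1.58025003e-05,
        1.47602744e+00, -1.18983407e-01]), 'dq': array([-0.00053003, -0.00071822, -0.00210928, -0.00046237,  0.00066895,
        0.00046127]), 'tau': array([ 3.13040482e-04, -3.94905603e+01, -3.71361780e+01, -1.29383898e-04,
        3.93668481e-03,  8.91059301e-06]), 'tool_pos': array([0.19383913, 0.59351989, 0.19619541]), 'tool_rot': array([ 1.57244492e-01,  9.87559263e-01, -8.99949255e-04, -2.47574410e-04]), 'force': array([-1.21696997, -0.5857809 ,  0.80846216]), 'torque': array([-0.0318364 ,  0.05306688, -0.00149239]), 'gripper_force': 0.0, 'grip_width': 0.9996625423729766}
{'fx': 397.2614479982776, 'fy': 397.2614479982776, 'cx': 316.5396036011468, 'cy': 239.9041708343723, 'distortion': array([-0.05629776,  0.        ,  0.        ,  0.        ,  0.        ]), 'tool_from_camera': array([[ 5.20535471e-04,  9.50401879e-01,  3.11024112e-01,
         8.11893826e-02],
       [ 9.99999459e-01, -7.74964094e-04,  6.94454652e-04,
        -8.47735797e-04],
       [ 9.01043525e-04,  3.11023582e-01, -9.50401767e-01,
        -1.76053837e-01],
       [ 0.00000000e+00,  0.00000000e+00,  0.00000000e+00,
         1.00000000e+00]])}
```

View pics/top0.png

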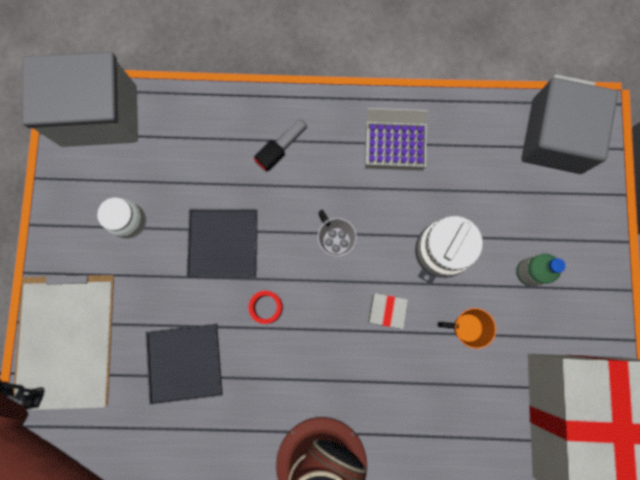

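View pics/side0.png

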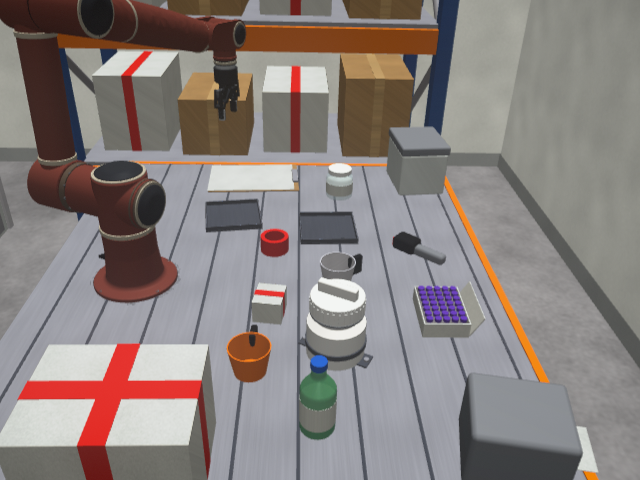

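The top view shows two dark trays, at px (222,243) and (184,363). The robot's right is image right, so the one meant is (222,243). There are two cups: aluminium at (337,237) and orange at (475,328), and the aluminium one is meant. The tub with its white cap is at (452,243), with the grip bar at about (458,241). I'll confirm these in one crop and measure.

```bash
cat > h.py <<'E'
import numpy as np,cv2
from scipy.spatial.transform import Rotation as R
from bench import arm
def ray(n,uv,s=None):
    c=arm.calibration(n); K=np.array([[c['fx'],0,c['cx']],[0,c['fy'],c['cy']],[0,0,1]])
    p=cv2.undistortPoints(np.array(uv,float).reshape(-1,1,2),K,c['distortion']).reshape(-1,2)
    d=np.c_[p[:,0],-p[:,1],-np.ones(len(p))]
    if n=='wrist':
        T=c['tool_from_camera']; Rt=R.from_quat(s['tool_rot']).as_matrix()
        return Rt@T[:3,3]+s['tool_pos'], d@(Rt@T[:3,:3]).T
    return np.array(c['origin']), d@R.from_quat(c['orientation']).as_matrix().T
def plane(n,uv,z,s=None):
    o,d=ray(n,uv,s); return o+d*((z-o[2])/d[:,2])[:,None]
def tri(views):  # [(o,d),...] least squares point
    A=0;b=0
    for o,d in views:
        d=d/np.linalg.norm(d);P=np.eye(3)-np.outer(d,d);A=A+P;b=b+P@o
    x=np.linalg.solve(A,b); return x
def proj(n,X,s=None):
    c=arm.calibration(n);K=np.array([[c['fx'],0,c['cx']],[0,c['fy'],c['cy']],[0,0,1]])
    if n=='wrist':
        T=c['tool_from_camera']; Rt=R.from_quat(s['tool_rot']).as_matrix(); o=Rt@T[:3,3]+s['tool_pos']; M=Rt@T[:3,:3]
    else: o=np.array(c['origin']); M=R.from_quat(c['orientation']).as_matrix()
    p=(np.atleast_2d(X)-o)@M; p=p*[1,-1,-1]
    return cv2.projectPoints(p,np.zeros(3),np.zeros(3),K,c['distortion'])[0].reshape(-1,2)
E
python3 - <<'E'
from h import *
t=cv2.imread('pics/top0.png');s=cv2.imread('pics/side0.png')
def crop(im,u,v,w,h,k): return cv2.resize(im[v:v+h,u:u+w],None,fx=k,fy=k,interpolation=cv2.INTER_CUBIC)
a=np.hstack([crop(t,410,205,80,75,5),crop(s,295,270,80,75,5)])
b=np.hstack([crop(t,300,195,80,45+0,5),crop(s,300,240,80,45,5)])
cv2.imwrite('pics/m.png',np.vstack([a,b])[:600])
g=cv2.cvtColor(t,cv2.COLOR_BGR2HSV)
m=((g[...,2]<75)).astype(np.uint8)
m[:200]=0;m[:, :140]=0;m[:,270:]=0
m=cv2.morphologyEx(m,cv2.MORPH_OPEN,np.ones((7,7)))
for c in cv2.findContours(m,0,2)[0]:
    if cv2.contourArea(c)>1500:
        r=cv2.minAreaRect(c);P=plane('top',cv2.boxPoints(r),0.012);print(r,P.mean(0).round(4),P[:,:2].round(3).tolist())
for uv,z in [((455,242),.157),((452,246),0.14),((337,237),.06),((323,216),.066)]: print(uv,plane('top',[uv],z)[0].round(3))
E
```

```text
((183.9063262939453, 376.1022644042969), (44.823429107666016, 71.9280776977539), 83.0887680053711) [0.193 0.335 0.012] [[0.232, 0.43], [0.256, 0.261], [0.153, 0.241], [0.13, 0.408]]
(455, 242) [ 0.513 -0.282  0.157]
(452, 246) [ 0.506 -0.279  0.14 ]
(337, 237) [ 0.532 -0.021  0.06 ]
(323, 216) [0.581 0.014 0.066]
```

View pics/m.png

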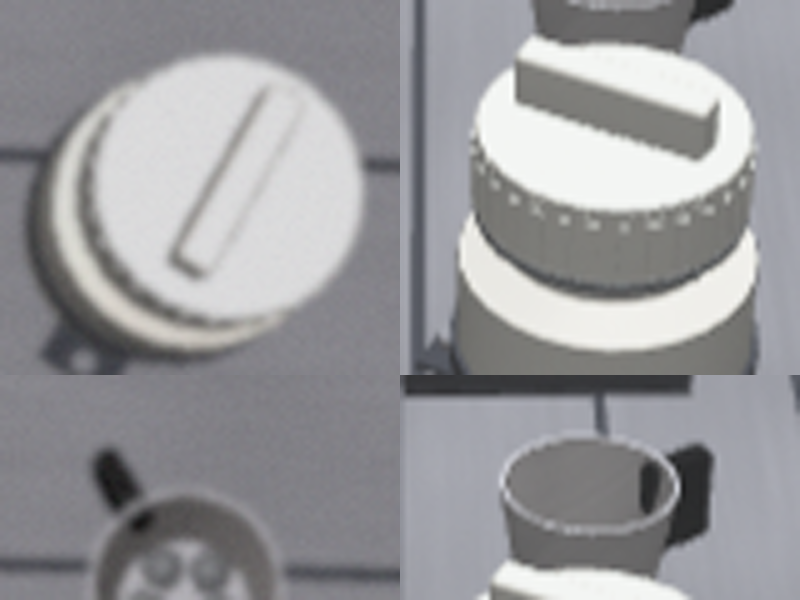

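Crop confirms the capped tub (bar from about top px (467,224) to (448,258)) and the aluminium cup with its black handle (top px ~(324,214)). Now I'll triangulate these and plan the approach.

Run:
```python
from h import *
def two(a,b):
    o1,d1=ray('top',[a]);o2,d2=ray('side',[b]);return tri([(o1,d1[0]),(o2,d2[0])])
print('bar top',two((457.6,241.4),(338.6,285.8)).round(4))
P=plane('top',[(467.4,224.2),(448,258.4)],.183);print(P.round(4),np.degrees(np.arctan2(*(P[0]-P[1])[[1,0]])))
P=plane('side',[(295+(527-400)/5,270+51/5),(295+(709-400)/5,270+107/5)],.183);print(P.round(4),np.degrees(np.arctan2(*(P[1]-P[0])[[1,0]])))
t=cv2.imread('pics/top0.png');s=cv2.imread('pics/side0.png')
for im,n,box in((t,'top',(180,200,268,290)),(s,'side',(290,203,368,250))):
    m=np.zeros(im.shape[:2],np.uint8);x0,y0,x1,y1=box
    g=cv2.cvtColor(im,cv2.COLOR_BGR2GRAY);th,_=cv2.threshold(g[y0:y1,x0:x1],0,255,cv2.THRESH_OTSU)
    m[y0:y1,x0:x1]=g[y0:y1,x0:x1]<th; m=cv2.morphologyEx(m,cv2.MORPH_OPEN,np.ones((5,5)))
    c=max(cv2.findContours(m,0,2)[0],key=cv2.contourArea)
    q=cv2.approxPolyDP(c,6,True).reshape(-1,2);print(n,q.tolist());P=plane(n,q,0.015);print(P.round(3)[:,:2].tolist(),P.mean(0))
print('cup rim c side',plane('side',[(300+(590-400)/5,240+(484-375)/5)],.07))
print('handle side/top',plane('side',[(300+(692-400)/5,240+(452-375)/5)],.066),plane('top',[(300+105/5,195+(455-375)/5),(300+125/5,195+(495-375)/5)],.066))
```

```text
bar top [ 0.5129 -0.2829  0.1781]
[[ 0.549  -0.3033  0.183 ]
 [ 0.4725 -0.2606  0.183 ]] -29.171200618755773
[[ 0.4764 -0.2691  0.183 ]
 [ 0.5508 -0.3092  0.183 ]] -28.337897011388495
top [[190, 209], [187, 277], [256, 279], [257, 211]]
[[0.6, 0.349], [0.429, 0.344], [0.429, 0.175], [0.599, 0.181]] [0.5141263  0.26204852 0.015     ]
side [[298, 212], [298, 243], [357, 243], [351, 212]]
[[0.428, 0.346], [0.429, 0.158], [0.6, 0.159], [0.597, 0.349]] [0.51376112 0.25297109 0.015     ]
cup rim c side [[ 0.5323504 -0.0249223  0.07     ]]
handle side/top [[0.58882876 0.01247067 0.066     ]] [[0.59356424 0.01897244 0.066     ]
 [0.57414476 0.00872848 0.066     ]]
```

```bash
cat >> h.py <<'E'
def rows(wps,g,vmax=4.6,wmax=8.2,s=None,show=True):
    """wps: [(x,y,z,heading_deg)] tool-down waypoints -> rows of round numbers"""
    s=s or arm.get_state(); p=np.array(s['tool_pos']); M=R.from_quat(s['tool_rot']); out=[]
    for x,y,z,h in wps:
        T=np.array([x,y,z]); c,n=np.cos(np.radians(h)),np.sin(np.radians(h))
        G=R.from_matrix(np.array([[c,n,0],[n,-c,0],[0,0,-1]]).T.T)
        hn=np.degrees(np.arctan2(*M.as_matrix()[[1,0],0])); dh=TURN(h-hn)
        k=int(np.ceil(max(np.linalg.norm(T-p)*100/vmax,abs(dh)/wmax,1)))
        p0=p.copy()
        for i in range(1,k+1):
            hi=np.radians(hn+dh*i/k);c,n=np.cos(hi),np.sin(hi)
            Gi=R.from_matrix([[c,n,0],[n,-c,0],[0,0,-1]])
            d=np.round(M.inv().apply(p0+(T-p0)*i/k-p)*100,2); w=np.round(np.degrees((M.inv()*Gi).as_rotvec()),1)
            out.append([g,*(d+0.).tolist(),*(w+0.).tolist()]); p=p+M.apply(d/100); M=M*R.from_rotvec(np.radians(w))
    if show:
        for i in range(0,len(out),5): print(str(out[i:i+5]).replace(' ',''))
    return out
TURN=lambda d:(d+180)%360-180
E
python3 - <<'E'
import h
h.TURN=lambda d:d
h.rows([(.42,.32,.30,70),(.513,-.283,.28,-29)],1)
E
```

```text
[[1,-2.5,-1.58,-0.86,-0.1,0.0,7.7],[1,-2.69,-1.24,-0.87,0.0,0.0,7.6],[1,-2.83,-0.86,-0.86,0.0,0.0,7.7],[1,-2.91,-0.48,-0.87,0.0,0.0,7.6],[1,-2.96,-0.09,-0.86,0.0,0.0,7.7]]
[[1,-2.94,0.31,-0.87,0.0,0.0,7.7],[1,-2.88,0.7,-0.86,0.0,0.0,7.6],[1,-2.75,1.07,-0.87,0.0,0.0,7.7],[1,-2.59,1.43,-0.86,0.0,0.0,7.6],[1,-2.37,1.77,-0.87,0.0,0.0,7.7]]
[[1,-2.12,2.06,-0.86,0.0,0.0,7.6],[1,-1.83,2.33,-0.87,0.0,0.0,7.7],[1,-3.82,2.1,0.14,0.0,0.0,7.1],[1,-3.53,2.55,0.15,0.0,0.0,7.0],[1,-3.2,2.96,0.14,0.0,0.0,7.1]]
[[1,-2.8,3.34,0.14,0.0,0.0,7.1],[1,-2.37,3.66,0.15,0.0,0.0,7.1],[1,-1.9,3.92,0.14,0.0,0.0,7.0],[1,-1.41,4.12,0.14,0.0,0.0,7.1],[1,-0.88,4.27,0.15,0.0,0.0,7.1]]
[[1,-0.35,4.34,0.14,0.0,0.0,7.0],[1,0.18,4.36,0.14,0.0,0.0,7.1],[1,0.71,4.3,0.15,0.0,0.0,7.1],[1,1.24,4.17,0.14,0.0,0.0,7.1],[1,1.75,4.0,0.14,0.0,0.0,7.0]]
[[1,2.23,3.74,0.15,0.0,0.0,7.1]]
```

apply_moves(
  increments=[
    [1,-2.5,-1.6,-0.9,0,0,7.7],
    [1,-2.7,-1.2,-0.9,0,0,7.6],
    [1,-2.8,-0.9,-0.9,0,0,7.7],
    [1,-2.9,-0.5,-0.9,0,0,7.6],
    [1,-3,-0.1,-0.9,0,0,7.7],
  ],
)

```text
t: 0.6
tool_pos: [0.2883, 0.4784, 0.242]
tool_rot: [0.475, 0.88, -0.0, -0.0]
force: [0.2, -0.8, -0.0]
grip_width: 1.005
gripper_force: 0.0
```

apply_moves(
  increments=[
    [1,-2.9,0.3,-0.9,0,0,7.7],
    [1,-2.9,0.7,-0.9,0,0,7.6],
    [1,-2.8,1.1,-0.9,0,0,7.7],
    [1,-2.6,1.4,-0.9,0,0,7.6],
    [1,-2.4,1.8,-0.9,0,0,7.7],
  ],
)

```text
t: 1.1
tool_pos: [0.3829, 0.3638, 0.2871]
tool_rot: [0.737, 0.676, -0.0, -0.0]
force: [0.7, 0.1, 0.1]
grip_width: 1.001
gripper_force: 0.0
```

apply_moves(
  increments=[
    [1,-2.1,2.1,-0.9,0,0,7.6],
    [1,-1.8,2.3,-0.9,0,0,7.7],
    [1,-3.8,2.1,0.1,0,0,7.1],
    [1,-3.5,2.6,0.1,0,0,7],
    [1,-3.2,3,0.1,0,0,7.1],
  ],
)

```text
t: 1.6
tool_pos: [0.4411, 0.1891, 0.3018]
tool_rot: [0.912, 0.411, -0.0, -0.0]
force: [0.7, 0.5, 0.2]
grip_width: 0.999
gripper_force: 0.0
```

apply_moves(
  increments=[
    [1,-2.8,3.3,0.1,0,0,7.1],
    [1,-2.4,3.7,0.1,0,0,7.1],
    [1,-1.9,3.9,0.1,0,0,7],
    [1,-1.4,4.1,0.1,0,0,7.1],
    [1,-0.9,4.3,0.1,0,0,7.1],
  ],
)

```text
t: 2.1
tool_pos: [0.4738, -0.0266, 0.2968]
tool_rot: [0.993, 0.114, -0.0, -0.0]
force: [0.7, -1.0, -0.0]
grip_width: 0.998
gripper_force: 0.0
```

apply_moves(
  increments=[
    [1,-0.4,4.3,0.1,0,0,7],
    [1,0.2,4.4,0.1,0,0,7.1],
    [1,0.7,4.3,0.1,0,0,7.1],
    [1,1.2,4.2,0.1,0,0,7.1],
    [1,1.8,4,0.1,0,0,7],
  ],
)

```text
t: 2.6
tool_pos: [0.5065, -0.2425, 0.2917]
tool_rot: [0.981, -0.193, -0.0, -0.0]
force: [0.1, 0.2, -0.2]
grip_width: 1.003
gripper_force: 0.0
```

apply_moves(
  increments=[
    [1,2.2,3.7,0.1,0,0,7.1],
    [1,0,0,0,0,0,0],
    [1,0,0,0,0,0,0],
  ],
)

```text
t: 2.9
tool_pos: [0.513, -0.2839, 0.2902]
tool_rot: [0.968, -0.251, -0.001, -0.001]
force: [0.2, 1.3, -0.5]
grip_width: 1.0
gripper_force: 0.0
```

```bash
cat > look.py <<'E'
import sys; from h import *
s=arm.get_state(); im=arm.camera('wrist'); n=sys.argv[1]
cv2.imwrite(f'pics/{n}.png',im); import pickle; pickle.dump(s,open(f'pics/{n}.pkl','wb'))
M=R.from_quat(s['tool_rot']).as_matrix()
print(s['t'],s['tool_pos'].round(4),'hd',np.degrees(np.arctan2(M[1,0],M[0,0])).round(2),'z',M[:,2].round(3),'q',s['q'].round(3),'F',s['force'].round(1),'w',round(s['grip_width'],3),s['gripper_force'])
E
python3 look.py w1
```

```text
2.9 [ 0.513  -0.2839  0.2902] hd -29.06 z [-0.002  0.002 -1.   ] q [-0.632 -0.075  1.587  0.     1.632  1.445] F [ 0.2  1.3 -0.5] w 1.0 0.0
```

View pics/w1.png

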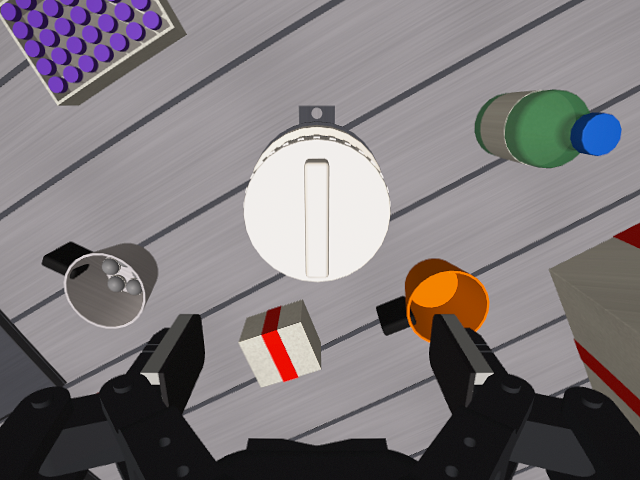

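The wrist view shows the bar's top face running vertically from (317,160) to (317,276), so it is aligned with tool x. The cup's rim centre is near (105,290), with its handle at upper left (68,260). The small carton, orange cup and bottle are clear of the tub.

Run:
```python
from h import *; import pickle
s=pickle.load(open('pics/w1.pkl','rb')); im=cv2.imread('pics/w1.png')
g=cv2.cvtColor(im,cv2.COLOR_BGR2GRAY).astype(int)
print('row220',g[215,298:338].tolist()); print('col317',g[150:172,317].tolist(),g[264:284,317].tolist())
for z in(.178,.183):
    P=plane('wrist',[(317,160.5),(317,275.5),(305,218),(329,218)],z,s);print(z,P[:,:2].round(4).tolist(),'c',P[:2].mean(0).round(4),'len',np.linalg.norm(P[0]-P[1]),np.linalg.norm(P[2]-P[3]))
o,d=ray('wrist',[(317,215)],s)
o1,d1=ray('top',[(457.6,241.4)]);o2,d2=ray('side',[(338.6,285.8)])
c=plane('wrist',[(317,160.5),(317,275.5)],.181,s).mean(0)
o,_=ray('wrist',[(317,215)],s);print(tri([(o,c-o),(o1,d1[0]),(o2,d2[0])]))
```

```text
row220 [239, 239, 240, 239, 240, 241, 232, 181, 233, 235, 239, 239, 240, 239, 239, 239, 239, 239, 239, 239, 239, 239, 239, 239, 239, 239, 240, 237, 225, 212, 139, 230, 241, 240, 239, 240, 239, 239, 239, 239]
col317 [239, 239, 239, 239, 239, 239, 240, 241, 201, 91, 101, 103, 151, 212, 230, 233, 238, 239, 240, 239, 239, 239] [239, 240, 240, 240, 239, 239, 239, 239, 240, 240, 239, 240, 234, 227, 236, 240, 242, 226, 174, 156]
0.178 [[0.5508, -0.3067], [0.4725, -0.2633], [0.5178, -0.2781], [0.5091, -0.2939]] c [ 0.5116 -0.285   0.178 ] len 0.08955065626687118 0.01800368891272766
0.183 [[0.5513, -0.307], [0.4744, -0.2643], [0.5189, -0.2789], [0.5103, -0.2944]] c [ 0.5129 -0.2857  0.183 ] len 0.08799619713336834 0.017691173071596053
[ 0.51247313 -0.28389722  0.17851323]
```

apply_moves(
  increments=[
    [1,-0.1,0,4,0,0,0],
    [1,0,0,4,0,0,0],
    [1,0,0,3,0,0,0],
    [1,0,0,1.5,0,0,0],
    [1,0,0,0.2,0,0,0],
  ],
)

```text
t: 3.45
tool_pos: [0.5116, -0.281, 0.1621]
tool_rot: [0.968, -0.25, -0.002, -0.001]
force: [0.6, -0.2, -0.2]
grip_width: 1.003
gripper_force: 0.0
```

apply_moves(
  increments=[
    [-1,0,0,0,0,0,0],
    [-1,0,0,0,0,0,0],
    [-1,0,0,0,0,0,0],
    [-1,0,0,0,0,0,0],
    [-1,0,0,0,0,0,0],
  ],
)

```text
t: 3.95
tool_pos: [0.5129, -0.2831, 0.1651]
tool_rot: [0.968, -0.25, 0.001, 0.0]
force: [-0.7, 0.4, -0.3]
grip_width: 0.145
gripper_force: 0.0
```

apply_moves(
  increments=[
    [-1,0,0,0,0,0,0],
    [-1,0,0,0,0,0,0],
    [-1,0,0,0,0,0,0],
    [-1,0,0,0,0,0,0],
    [-1,0,0,0,0,0,0],
  ],
)

```text
t: 4.45
tool_pos: [0.5126, -0.2828, 0.1642]
tool_rot: [0.968, -0.25, -0.0, -0.0]
force: [-0.2, 0.3, -0.4]
grip_width: 0.002
gripper_force: 0.0
```

```bash
python3 look.py w2; python3 -c "
import cv2;from bench import arm
t=arm.camera('top');s=arm.camera('side');w=cv2.imread('pics/w2.png')
import numpy as np
r=lambda i,a,b:cv2.resize(i,(a,b))
c=np.hstack([r(w,400,300),r(t[180:300,380:540],400,300)]);d=np.hstack([r(s[200:320,270:430],400,300),np.zeros((300,400,3),np.uint8)])
cv2.imwrite('pics/m2.png',np.vstack([c,d]))"
```

```text
4.45 [ 0.5126 -0.2828  0.1642] hd -28.99 z [-0.  0. -1.] q [-0.631 -0.018  1.74   0.     1.42   1.446] F [-0.2  0.3 -0.4] w 0.002 0.0
```

View pics/m2.png

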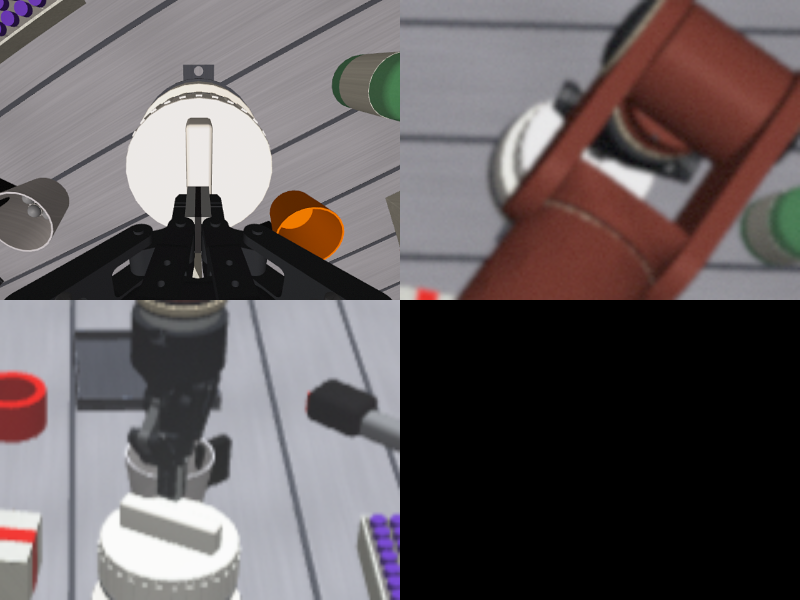

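Run:
```python
from h import *; import pickle
s=arm.get_state(); sd=arm.camera('side'); w=cv2.imread('pics/w2.png')
p=s['tool_pos']; 
for n,im in(('side',sd),('wrist',w)):
    for X,c in((p,(0,0,255)),(p+[0,0,.019],(0,255,0)),(np.array([.512,-.2845,.179]),(255,0,255))):
        u=proj(n,X,s)[0]; print(n,X,u.round(1)); cv2.circle(im,tuple(int(round(v)) for v in u),0 if n=='side' else 2,c,-1)
a=cv2.resize(sd[245:325,300:380],(500,500),interpolation=cv2.INTER_NEAREST); b=cv2.resize(w[180:480,240:400],(300,562))[:500]
cv2.imwrite('pics/m3.png',np.hstack([a,b]))
```

```text
side [ 0.51260482 -0.28285012  0.16429456] [337.4 291.2]
side [ 0.51260482 -0.28285012  0.18329456] [337.7 283.9]
side [ 0.512  -0.2845  0.179 ] [337.4 286. ]
wrist [ 0.51260482 -0.28285012  0.16429456] [313.9 281.4]
wrist [ 0.51260482 -0.28285012  0.18329456] [313.7 299.2]
wrist [ 0.512  -0.2845  0.179 ] [317.6 294.3]
```

View pics/m3.png

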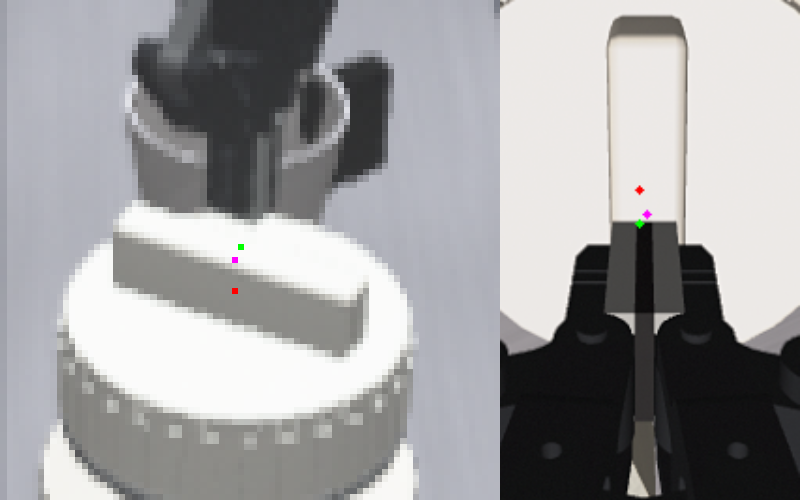

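The wrist and side views show the shut fingertips about 15 mm above the bar, so they end roughly 30 mm behind the reported TCP. I'll open and go lower, watching the force.

apply_moves(
  increments=[
    [1,0,0,0,0,0,0],
    [1,0,0,0,0,0,0],
    [1,0,0,0,0,0,0],
    [1,0,0,0,0,0,0],
    [1,0,0,0,0,0,0],
  ],
)

```text
t: 5.15
tool_pos: [0.5126, -0.2828, 0.1643]
tool_rot: [0.968, -0.25, -0.0, -0.0]
force: [0.5, -0.5, 0.8]
grip_width: 0.841
gripper_force: 0.0
```

apply_moves(
  increments=[
    [1,0,0,0,0,0,0],
    [1,0,0,0.5,0,0,0],
    [1,0,0,0.5,0,0,0],
    [1,0,0,0,0,0,0],
  ],
)

```text
t: 5.55
tool_pos: [0.5119, -0.2823, 0.1528]
tool_rot: [0.968, -0.25, -0.001, -0.0]
force: [-0.3, -0.2, -0.3]
grip_width: 0.997
gripper_force: 0.0
```

apply_moves(
  increments=[
    [1,0,0,0.5,0,0,0],
    [1,0,0,0.4,0,0,0],
    [1,0,0,0.4,0,0,0],
    [1,0,0,0,0,0,0],
  ],
)

```text
t: 5.95
tool_pos: [0.5121, -0.2825, 0.1403]
tool_rot: [0.968, -0.25, -0.001, -0.0]
force: [-0.8, -0.3, 0.0]
grip_width: 1.001
gripper_force: 0.0
```

apply_moves(
  increments=[
    [-1,0,0,0,0,0,0],
    [-1,0,0,0,0,0,0],
    [-1,0,0,0,0,0,0],
    [-1,0,0,0,0,0,0],
    [-1,0,0,0,0,0,0],
  ],
)

```text
t: 6.45
tool_pos: [0.5128, -0.2829, 0.1418]
tool_rot: [0.968, -0.25, 0.0, 0.0]
force: [0.7, -1.3, 0.6]
grip_width: 0.191
gripper_force: 59.1
```

apply_moves(
  increments=[
    [-1,0,0,0,0,0,0],
    [-1,0,0,0,0,0,0],
    [-1,0,0,0,0,0,0],
  ],
)

```text
t: 6.75
tool_pos: [0.5128, -0.283, 0.1417]
tool_rot: [0.968, -0.25, 0.0, 0.0]
force: [-0.1, 1.0, 3.2]
grip_width: 0.184
gripper_force: 59.4
```

apply_moves(
  increments=[
    [-1,0,0,0.3,0,0,0],
    [-1,0,0,0.3,0,0,0],
    [-1,0,0,0.2,0,0,0],
    [-1,0,0,0,0,0,0],
    [-1,0,0,0,0,0,0],
  ],
)

```text
t: 7.25
tool_pos: [0.513, -0.2831, 0.1364]
tool_rot: [0.968, -0.25, 0.0, 0.0]
force: [-4.4, 3.0, 12.9]
grip_width: 0.186
gripper_force: 60.6
```

apply_moves(
  increments=[
    [-1,0,0,0.2,0,0,0],
    [-1,0,0,0.2,0,0,0],
    [-1,0,0,0,0,0,0],
    [-1,0,0,0,0,0,0],
  ],
)

```text
t: 7.65
tool_pos: [0.5131, -0.2832, 0.1334]
tool_rot: [0.968, -0.25, 0.001, 0.0]
force: [-6.0, 4.2, 17.1]
grip_width: 0.189
gripper_force: 61.1
```

apply_moves(
  increments=[
    [-1,0,0,0,0,0,-4],
    [-1,0,0,0,0,0,-5],
    [-1,0,0,0,0,0,-5],
    [-1,0,0,0,0,0,-5],
    [-1,0,0,0,0,0,-5],
  ],
)

```text
t: 8.15
tool_pos: [0.5127, -0.2832, 0.1333]
tool_rot: [0.999, -0.042, 0.0, 0.001]
force: [-7.4, 4.1, 17.1]
grip_width: 0.188
gripper_force: 61.1
```

```bash
python3 look.py w3
```

```text
8.15 [ 0.5127 -0.2832  0.1333] hd -4.78 z [ 0.    -0.001 -1.   ] q [-6.310e-01  7.000e-03  1.768e+00 -1.000e-03  1.366e+00  1.023e+00] F [-7.4  4.1 17.1] w 0.188 61.061148047447205
```

apply_moves(
  increments=[
    [-1,0,0,0,0,0,-6],
    [-1,0,0,0,0,0,-6],
    [-1,0,0,0,0,0,-6],
    [-1,0,0,0,0,0,-6],
    [-1,0,0,0,0,0,-6],
  ],
)

```text
t: 8.7
tool_pos: [0.5124, -0.2835, 0.1333]
tool_rot: [0.976, 0.219, -0.0, 0.001]
force: [-7.8, 2.8, 16.6]
grip_width: 0.187
gripper_force: 61.1
```

apply_moves(
  increments=[
    [-1,0,0,0,0,0,-6],
    [-1,0,0,0,0,0,-6],
    [-1,0,0,0,0,0,-3],
    [-1,0,0,0,0,0,0],
    [-1,0,0,0,0,0,0],
  ],
)

```text
t: 9.2
tool_pos: [0.5123, -0.2837, 0.1333]
tool_rot: [0.94, 0.342, -0.001, 0.001]
force: [-8.8, 2.5, 16.8]
grip_width: 0.186
gripper_force: 61.1
```

```bash
python3 look.py w4; python3 -c "
import cv2,numpy as np
cv2.imwrite('pics/m4.png',np.hstack([cv2.resize(cv2.imread(f'pics/w{i}.png'),(400,300)) for i in (3,4)]))"
```

```text
9.2 [ 0.5123 -0.2837  0.1333] hd 40.0 z [-0.001 -0.002 -1.   ] q [-0.632  0.007  1.768 -0.002  1.366  0.241] F [-8.8  2.5 16.8] w 0.186 61.081141233444214
```

View pics/m4.png

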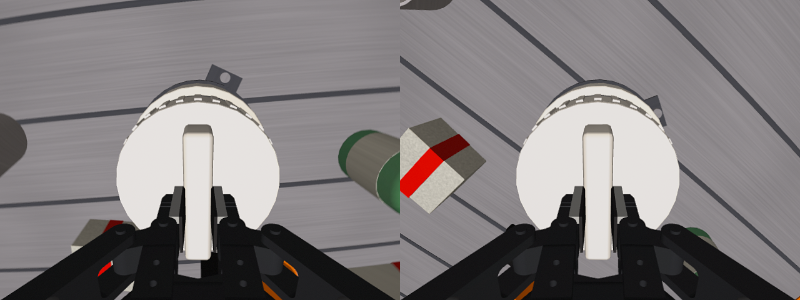

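The cap turned with the tool: the bar is still aligned in the gripper and the tub's foot bar has moved round in view. Lifting.

apply_moves(
  increments=[
    [-1,0,0,-0.7,0,0,0],
    [-1,0,0,-1,0,0,0],
    [-1,0,0,-1,0,0,0],
    [-1,0,0,-1,0,0,0],
    [-1,0,0,-1,0,0,0],
  ],
)

```text
t: 9.75
tool_pos: [0.5123, -0.2825, 0.1763]
tool_rot: [0.94, 0.342, -0.0, -0.001]
force: [0.1, -0.2, -0.9]
grip_width: 0.186
gripper_force: 59.0
```

apply_moves(
  increments=[
    [-1,0,0,-2,0,0,0],
    [-1,0,0,-3,0,0,0],
    [-1,0,0,-3,0,0,0],
    [-1,0,0,-3,0,0,0],
    [-1,0,0,0,0,0,0],
  ],
)

```text
t: 10.25
tool_pos: [0.5145, -0.2841, 0.2925]
tool_rot: [0.94, 0.342, 0.003, 0.004]
force: [0.4, -0.6, 0.5]
grip_width: 0.184
gripper_force: 59.0
```

```bash
python3 look.py w5; python3 -c "
import h; h.rows([(.514,.255,.275,85)],-1,vmax=4.2)"
```

```text
10.25 [ 0.5145 -0.2841  0.2925] hd 40.01 z [ 0.008 -0.006 -1.   ] q [-0.631 -0.081  1.589  0.     1.625  0.241] F [ 0.4 -0.6  0.5] w 0.184 59.04200255870819
[[-1,2.67,-3.17,0.1,0.3,-0.1,-3.5],[-1,2.85,-3.0,0.11,0.0,0.0,-3.4],[-1,3.03,-2.83,0.11,0.0,0.0,-3.5],[-1,3.19,-2.64,0.11,0.0,0.0,-3.4],[-1,3.35,-2.45,0.11,0.0,0.0,-3.5]]
[[-1,3.48,-2.23,0.11,0.0,0.0,-3.5],[-1,3.62,-2.02,0.1,0.0,0.0,-3.4],[-1,3.73,-1.8,0.11,0.0,0.0,-3.5],[-1,3.84,-1.57,0.11,0.0,0.0,-3.4],[-1,3.92,-1.34,0.11,0.0,0.0,-3.5]]
[[-1,3.99,-1.09,0.11,0.0,0.0,-3.5],[-1,4.06,-0.85,0.11,0.0,0.0,-3.4],[-1,4.09,-0.61,0.11,0.0,0.0,-3.5]]
```

apply_moves(
  increments=[
    [-1,2.7,-3.2,0.1,0,0,-3.5],
    [-1,2.9,-3,0.1,0,0,-3.5],
    [-1,3,-2.8,0.1,0,0,-3.5],
    [-1,3.2,-2.6,0.1,0,0,-3.5],
    [-1,3.4,-2.5,0.1,0,0,-3.5],
  ],
)

```text
t: 10.8
tool_pos: [0.512, -0.073, 0.2789]
tool_rot: [0.876, 0.482, -0.001, -0.001]
force: [1.2, 0.6, -1.0]
grip_width: 0.184
gripper_force: 59.1
```

apply_moves(
  increments=[
    [-1,3.5,-2.2,0.1,0,0,-3.5],
    [-1,3.6,-2,0.1,0,0,-3.5],
    [-1,3.7,-1.8,0.1,0,0,-3.5],
    [-1,3.8,-1.6,0.1,0,0,-3.5],
    [-1,3.9,-1.3,0.1,0,0,-3.5],
  ],
)

```text
t: 11.3
tool_pos: [0.5112, 0.1328, 0.274]
tool_rot: [0.793, 0.61, -0.001, -0.001]
force: [1.4, 0.0, -1.2]
grip_width: 0.186
gripper_force: 59.1
```

apply_moves(
  increments=[
    [-1,4,-1.1,0.1,0,0,-3.5],
    [-1,4,-0.9,0.1,0,0,-3.5],
    [-1,4.1,-0.6,0.1,0,0,-3.5],
    [-1,0,0,0,0,0,0],
    [-1,0,0,0,0,0,0],
  ],
)

```text
t: 11.8
tool_pos: [0.51, 0.2555, 0.271]
tool_rot: [0.734, 0.679, -0.002, -0.001]
force: [0.2, -0.3, -1.4]
grip_width: 0.183
gripper_force: 59.1
```

```bash
python3 look.py w6
```

```text
11.8 [0.51   0.2555 0.271 ] hd 85.59 z [-0.003 -0.002 -1.   ] q [ 3.340e-01 -1.070e-01  1.648e+00 -1.000e-03  1.604e+00  4.110e-01] F [ 0.2 -0.3 -1.4] w 0.183 59.06974196434021
```

View pics/w6.png

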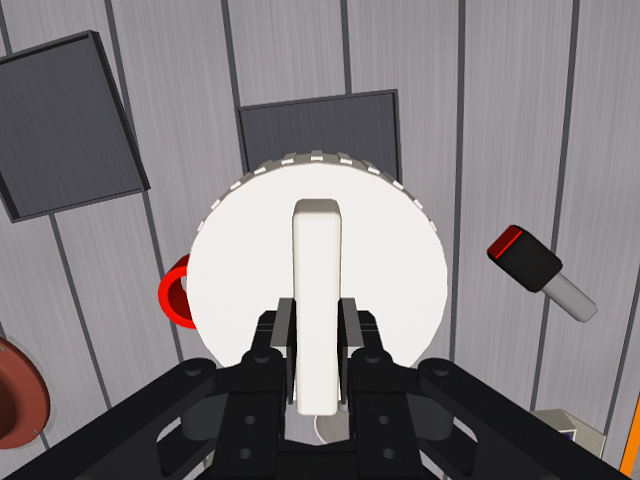

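Cap is held and level. The tray's far rim corners are at (238,107) and (397,90), and I'll use them to correct the tray centre.

Run:
```python
from h import *; import pickle
s=pickle.load(open('pics/w6.pkl','rb'))
P=plane('wrist',[(238,107),(397,90)],.018,s)[:,:2];print(P)
e=P[1]-P[0];print(np.linalg.norm(e)); e/=np.linalg.norm(e); print(P.mean(0)+.085*np.array([e[1],-e[0]]))
rows([(.514,.257,.06,85.6)],-1,vmax=4.4)
```

```text
[[0.43298129 0.34394073]
 [0.59693771 0.34810559]]
0.16400930901861432
[0.51711799 0.26105057]
[[-1,0.06,0.08,4.23,-0.1,0.1,0.0],[-1,0.05,0.07,4.23,0.0,0.0,0.0],[-1,0.05,0.07,4.23,0.0,0.0,-0.1],[-1,0.05,0.07,4.23,0.0,0.0,0.0],[-1,0.05,0.08,4.23,0.0,0.0,0.0]]
```

apply_moves(
  increments=[
    [-1,0.1,0.1,4.2,0,0,0],
    [-1,0.1,0.1,4.2,0,0,0],
    [-1,0.1,0.1,4.2,0,0,0],
    [-1,0.1,0.1,4.2,0,0,0],
    [-1,0,0.1,3,0,0,0],
  ],
)

```text
t: 12.35
tool_pos: [0.5147, 0.2564, 0.0715]
tool_rot: [0.735, 0.678, -0.002, -0.001]
force: [0.2, 0.0, -0.9]
grip_width: 0.185
gripper_force: 59.1
```

apply_moves(
  increments=[
    [-1,0,0,1.5,0,0,0],
    [-1,0,0,1,0,0,0],
    [-1,0,0,0.5,0,0,0],
    [-1,0,0,0,0,0,0],
    [-1,0,0,0,0,0,0],
  ],
)

```text
t: 12.85
tool_pos: [0.5176, 0.2591, 0.0471]
tool_rot: [0.734, 0.679, 0.001, 0.001]
force: [0.3, -0.1, -0.6]
grip_width: 0.182
gripper_force: 59.0
```

apply_moves(
  increments=[
    [-1,0,0,0.5,0,0,0],
    [-1,0,0,0.5,0,0,0],
    [-1,0,0,0.4,0,0,0],
    [-1,0,0,0,0,0,0],
  ],
)

```text
t: 13.25
tool_pos: [0.5156, 0.2585, 0.0303]
tool_rot: [0.734, 0.679, -0.001, -0.0]
force: [-1.5, -0.5, -1.5]
grip_width: 0.183
gripper_force: 59.1
```

apply_moves(
  increments=[
    [-1,0,0,0.3,0,0,0],
    [-1,0,0,0.3,0,0,0],
    [-1,0,0,0,0,0,0],
  ],
)

```text
t: 13.55
tool_pos: [0.5169, 0.2589, 0.0277]
tool_rot: [0.734, 0.679, -0.0, 0.0]
force: [-4.8, -2.4, 11.5]
grip_width: 0.183
gripper_force: 60.5
```

apply_moves(
  increments=[
    [-1,0,0,-0.2,0,0,0],
    [1,0,0,0,0,0,0],
    [1,0,0,0,0,0,0],
    [1,0,0,0,0,0,0],
    [1,0,0,0,0,0,0],
  ],
)

```text
t: 14.05
tool_pos: [0.5162, 0.2587, 0.027]
tool_rot: [0.734, 0.679, -0.0, -0.0]
force: [-0.0, -0.4, 0.5]
grip_width: 0.854
gripper_force: 0.0
```

apply_moves(
  increments=[
    [1,0,0,-0.5,0,0,0],
    [1,0,0,-2,0,0,0],
    [1,0,0,-4,0,0,0],
    [1,0,0,-4.2,0,0,0],
    [1,0,0,-4.2,0,0,0],
  ],
)

```text
t: 14.55
tool_pos: [0.516, 0.2586, 0.178]
tool_rot: [0.734, 0.679, -0.0, -0.0]
force: [-0.2, 0.6, 0.4]
grip_width: 1.001
gripper_force: 0.0
```

```bash
python3 look.py w7
python3 - <<'E'
from h import *
im=arm.camera('top');cv2.imwrite('pics/top7.png',im)
rows([(.56,.0,.235,33)],1,vmax=4.4)
E
```

```text
14.55 [0.516  0.2586 0.178 ] hd 85.51 z [-0. -0. -1.] q [ 0.336 -0.048  1.746  0.     1.444  0.414] F [-0.2  0.6  0.4] w 1.001 0.0
[[1,-3.66,0.86,-0.72,0.7,-0.4,7.5],[1,-3.52,1.32,-0.71,0.0,0.0,7.5],[1,-3.32,1.77,-0.71,0.0,0.0,7.5],[1,-3.05,2.19,-0.71,0.0,0.0,7.5],[1,-2.75,2.57,-0.7,0.0,0.0,7.5]]
[[1,-2.39,2.91,-0.71,0.0,0.0,7.5],[1,-1.98,3.19,-0.71,0.0,0.0,7.5]]
```

apply_moves(
  increments=[
    [1,-3.7,0.9,-0.7,0,0,7.5],
    [1,-3.5,1.3,-0.7,0,0,7.5],
    [1,-3.3,1.8,-0.7,0,0,7.5],
    [1,-3,2.2,-0.7,0,0,7.5],
    [1,-2.8,2.6,-0.7,0,0,7.5],
  ],
)

```text
t: 15.15
tool_pos: [0.5452, 0.0712, 0.2112]
tool_rot: [0.915, 0.404, -0.0, -0.0]
force: [1.0, 0.3, 0.7]
grip_width: 0.999
gripper_force: 0.0
```

apply_moves(
  increments=[
    [1,-2.4,2.9,-0.7,0,0,7.5],
    [1,-2,3.2,-0.7,0,0,7.5],
    [1,0,0,0,0,0,0],
    [1,0,0,0,0,0,0],
  ],
)

```text
t: 15.55
tool_pos: [0.5564, -0.0025, 0.225]
tool_rot: [0.959, 0.284, -0.0, -0.0]
force: [-0.5, 0.9, -0.4]
grip_width: 0.993
gripper_force: 0.0
```

```bash
python3 look.py w8
python3 - <<'E'
import cv2,numpy as np
from bench import arm
w=cv2.imread('pics/w8.png');t=arm.camera('top')
cv2.imwrite('pics/m8.png',np.vstack([w[:420],np.hstack([cv2.resize(t[195:285,180:270],(180,180)),cv2.resize(t[200:270,295:365],(180,180)),cv2.resize(cv2.imread('pics/w7.png'),(280,180))])]))
E
```

```text
15.55 [ 0.5564 -0.0025  0.225 ] hd 32.97 z [-0.     0.001 -1.   ] q [-0.138 -0.126  1.741  0.     1.527  0.857] F [-0.5  0.9 -0.4] w 0.993 0.0
```

View pics/m8.png

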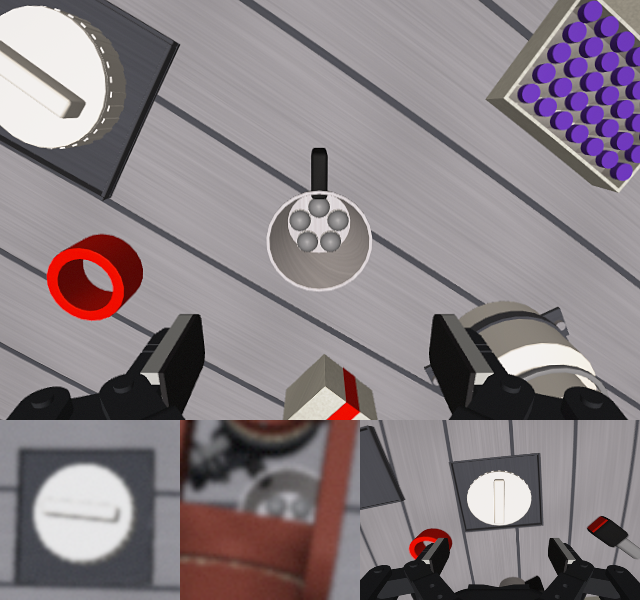

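The cap lies flat and centred in the tray. In the wrist view the cup's rim centre is near (319,241) and the handle runs straight up at x≈319 from row 149 to 197, so it is aligned with tool x.

Run:
```python
from h import *; import pickle
s=pickle.load(open('pics/w8.pkl','rb')); im=cv2.imread('pics/w8.png'); hsv=cv2.cvtColor(im,cv2.COLOR_BGR2HSV)
g=cv2.cvtColor(im,cv2.COLOR_BGR2GRAY)
m=(g[140:200,295:345]<60).astype(np.uint8)
c=max(cv2.findContours(m,0,2)[0],key=cv2.contourArea)+[295,140];print('handle',cv2.boundingRect(c),cv2.minAreaRect(c))
# bright rim
b=(g[180:300,255:385]>195).astype(np.uint8)
cc=cv2.findContours(b,0,2)[0];c2=max(cc,key=lambda k:cv2.boundingRect(k)[2])+[255,180];print(cv2.boundingRect(c2),cv2.fitEllipse(c2))
x,y,w,h=cv2.boundingRect(c2)
P=plane('wrist',[(x,y+h/2),(x+w,y+h/2),(x+w/2,y),(x+w/2,y+h)],.07,s);print(P.round(4),np.linalg.norm(P[0]-P[1]),np.linalg.norm(P[2]-P[3]));C=(P[2]+P[3])/2;print('rim c',C)
x,y,w,h=cv2.boundingRect(c)
H=plane('wrist',[(x+w/2,y+1),(x+w/2,y+40)],.066,s);print('handle',H.round(4)); d=H[0]-C;print(np.degrees(np.arctan2(d[1],d[0])),np.linalg.norm(d[:2]), np.degrees(np.arctan2(*(H[0]-H[1])[[1,0]])))
# height from the rim seen in two views
a=ray('wrist',[(x+0,0)],s)
o1,d1=ray('wrist',[cv2.fitEllipse(c2)[0]],s);o2,d2=ray('side',[(338.,261.8)]);print('rim tri',tri([(o1,d1[0]),(o2,d2[0])]))
```

```text
handle (311, 148, 17, 43) ((319.0, 169.0), (42.0, 16.0), 90.0)
(267, 192, 105, 99) ((318.8367004394531, 240.8761749267578), (98.59799194335938, 104.57196807861328), 89.75700378417969)
[[ 0.5057  0.0171  0.07  ]
 [ 0.556  -0.0603  0.07  ]
 [ 0.5677  0.0024  0.07  ]
 [ 0.4908 -0.0478  0.07  ]] 0.0923199809238066 0.09189971436658059
rim c [ 0.52923018 -0.02267     0.07      ]
handle [[0.5973 0.0217 0.066 ]
 [0.5699 0.0039 0.066 ]]
33.10861968158896 0.08128202286661476 33.12217758198482
rim tri [ 0.53157197 -0.02138642  0.0680889 ]
```

```bash
cat >> h.py <<'E'
def rowsR(wps,g,vmax=4.4,wmax=8):
    """wps: [(pos, Rotation)]"""
    s=arm.get_state(); p=np.array(s['tool_pos']); M=R.from_quat(s['tool_rot']); out=[]
    for T,G in wps:
        T=np.array(T); rv=(M.inv()*G).as_rotvec(); k=int(np.ceil(max(np.linalg.norm(T-p)*100/vmax,np.degrees(np.linalg.norm(rv))/wmax,1)))
        p0,M0=p.copy(),M
        for i in range(1,k+1):
            d=np.round(M.inv().apply(p0+(T-p0)*i/k-p)*100,1); w=np.round(np.degrees((M.inv()*M0*R.from_rotvec(rv*i/k)).as_rotvec()),1)
            out.append([g,*(d+0.).tolist(),*(w+0.).tolist()]); p=p+M.apply(d/100); M=M*R.from_rotvec(np.radians(w))
        print('->',p.round(4))
    for i in range(0,len(out),5): print(str(out[i:i+5]).replace('.0,',',').replace('.0]',']'))
def down(h,lean=0,tip=0):  # tool x heading h; lean: tool z toward -x ; tip about tool y
    c,n=np.cos(np.radians(h)),np.sin(np.radians(h))
    return R.from_matrix([[c,n,0],[n,-c,0],[0,0,-1]])*R.from_euler('y',-lean+tip,degrees=True)
E
python3 - <<'E'
from h import *
rowsR([((.617,.035,.114),down(33.1,30)),((.579,.011,.031),down(33.1,30))],1)
E
```

```text
-> [0.6168 0.035  0.1137]
-> [0.579  0.0115 0.0308]
[[1, 1.8, 0.1, 2.8, 0, -7.5, 0], [1, 2.1, 0.1, 2.5, 0, -7.5, 0], [1, 2.4, 0, 2.2, 0, -7.5, 0], [1, 2.7, 0.1, 1.9, -0.1, -7.5, 0], [1, 0.1, 0, 3.1, 0, 0, 0]]
[[1, 0.1, 0, 3.2, 0, 0, 0], [1, 0.1, -0.1, 3.1, 0, 0, 0]]
```

apply_moves(
  increments=[
    [1,1.8,0.1,2.8,0,-7.5,0],
    [1,2.1,0.1,2.5,0,-7.5,0],
    [1,2.4,0,2.2,0,-7.5,0],
    [1,2.7,0.1,1.9,0,-7.5,0],
    [1,0,0,0,0,0,0],
  ],
)

```text
t: 16.15
tool_pos: [0.6126, 0.0378, 0.0961]
tool_rot: [0.922, 0.278, -0.261, 0.071]
force: [-2.7, -0.5, -3.9]
grip_width: 1.004
gripper_force: 0.0
```

apply_moves(
  increments=[
    [1,0.1,0,3.1,0,0,0],
    [1,0.1,0,3.2,0,0,0],
    [1,0.1,0,3,0,0,0],
    [1,0,0,0,0,0,0],
    [1,0,0,0,0,0,0],
  ],
)

```text
t: 16.65
tool_pos: [0.5807, 0.0107, 0.0339]
tool_rot: [0.926, 0.275, -0.247, 0.074]
force: [0.8, 0.3, 1.1]
grip_width: 0.999
gripper_force: 0.0
```

```bash
python3 look.py w9
python3 - <<'E'
from h import *
cv2.imwrite('pics/s9.png',arm.camera('side'))
rowsR([((.567,.002,.012),down(33.1,30))],1)
import cv2
w=cv2.imread('pics/w9.png');s=cv2.imread('pics/s9.png')
cv2.imwrite('pics/m9.png',np.hstack([cv2.resize(w,(440,330)),cv2.resize(s[215:305,295:393],(360,330))]))
E
```

```text
16.65 [0.5807 0.0107 0.0339] hd 33.04 z [-0.418 -0.272 -0.867] q [ 0.031  0.447  1.507 -0.263  1.642  1.067] F [0.8 0.3 1.1] w 0.999 0.0
-> [0.5672 0.0017 0.0122]
[[1, -0.4, -0.1, 2.9, 0.1, -0.3, -0.1]]
```

View pics/m9.png

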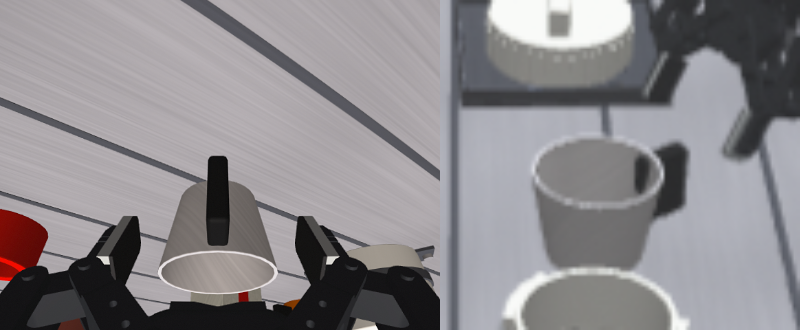

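The handle sits midway between the open fingers (wrist) and the tips are still above and outside it (side: tips' midpoint at about px (365,250)). I'll use that to work out how far to advance.

Run:
```python
from h import *; import pickle
s=pickle.load(open('pics/w9.pkl','rb'));d=R.from_quat(s['tool_rot']).apply([0,0,1]);a=np.array([.530,-.022,0]);e=np.array([.838,.546,0])
for t in(0,.02,.03,.04,.05,.06):
    X=s['tool_pos']-t*d;print(t,proj('side',X)[0].round(1),'r',((X-a)@e).round(4),'h',X[2].round(4))
```

```text
0 [354.7 265.8] r 0.0603 h 0.0339
0.02 [358.  259.3] r 0.0703 h 0.0513
0.03 [359.7 256. ] r 0.0753 h 0.0599
0.04 [361.4 252.7] r 0.0803 h 0.0686
0.05 [363.  249.4] r 0.0852 h 0.0773
0.06 [364.7 246.1] r 0.0902 h 0.0859
```

apply_moves(
  increments=[
    [1,-0.1,0,1,0,0,0],
    [1,-0.1,0,1,0,0,0],
    [1,-0.1,0,0.8,0,0,0],
    [1,0,0,0,0,0,0],
  ],
)

```text
t: 17.15
tool_pos: [0.5648, 0.0007, 0.008]
tool_rot: [0.926, 0.274, -0.25, 0.073]
force: [0.0, -0.4, -0.0]
grip_width: 0.999
gripper_force: 0.0
```

apply_moves(
  increments=[
    [-1,0,0,0,0,0,0],
    [-1,0,0,0,0,0,0],
    [-1,0,0,0,0,0,0],
    [-1,0,0,0,0,0,0],
    [-1,0,0,0,0,0,0],
  ],
)

```text
t: 17.65
tool_pos: [0.5669, 0.0011, 0.0099]
tool_rot: [0.926, 0.274, -0.248, 0.074]
force: [0.5, 1.1, 4.9]
grip_width: 0.153
gripper_force: 61.6
```

apply_moves(
  increments=[
    [-1,0,0,0,0,0,0],
    [-1,0,0,0,0,0,0],
    [-1,0,0,0,0,0,0],
  ],
)

```text
t: 17.95
tool_pos: [0.5668, 0.0011, 0.0099]
tool_rot: [0.926, 0.274, -0.248, 0.074]
force: [0.2, 0.8, 1.5]
grip_width: 0.152
gripper_force: 59.1
```

```bash
python3 look.py w10
```

```text
17.95 [0.5668 0.0011 0.0099] hd 33.0 z [-0.419 -0.272 -0.866] q [ 0.018  0.448  1.552 -0.268  1.596  1.068] F [0.2 0.8 1.5] w 0.152 59.11889612674713
```

```bash
cat > fk.py <<'E'
from h import *; import pickle,glob
from scipy.optimize import least_squares
E=lambda a,x:R.from_euler(a,x).as_matrix()
def fk(q,P):
    a1,d,h,L2,e,L3,L6=P; A=E('z',q[0]);B=A@E('y',q[1]);C=B@E('y',q[2]);D=C@E('z',q[3])@E('y',q[4])
    return A@[a1,d,h]+B@[0,0,L2]+C@[e,0,L3]+D@[0,0,L6], D@E('z',q[5])
S=[pickle.load(open(f,'rb')) for f in sorted(glob.glob('pics/w*.pkl'))]
r=least_squares(lambda P:np.concatenate([fk(s['q'],P)[0]-s['tool_pos'] for s in S]),[.0,.07,.3,.4,0,.4,.25])
P=r.x; R0=fk(S[0]['q'],P)[1].T@R.from_quat(S[0]['tool_rot']).as_matrix()
if __name__=='__main__':
    print(P.round(3),np.abs(r.fun).max(),R0.round(2)); s=S[-1]; print((fk(s['q'],P)[1]@R0).round(3),R.from_quat(s['tool_rot']).as_matrix().round(3))
def ik(p,M,q0):
    G=M.as_matrix()
    f=lambda q:np.r_[(fk(q,P)[0]-p)*5,(fk(q,P)[1]@R0-G).ravel()]
    o=least_squares(f,q0,bounds=([-3.01,-1.01,.06,-1.02,.09,-3.14],[3.01,2.22,2.58,4.17,2.62,3.14])); return o.x,np.sqrt(2*o.cost)
E
python3 fk.py
cat > pour.py <<'E'
from fk import *
tub=np.array([.5127,-.2838,0])
s0=pickle.load(open('pics/w10.pkl','rb')); Rt=R.from_quat(s0['tool_rot']); Rc=R.from_euler('z',33.1,degrees=True)
Rct=Rt.inv()*Rc; pct=Rt.inv().apply(np.array([.530,-.022,0])-s0['tool_pos'])   # cup in tool
def pose(psi,th,lipz,off):   # lip `off` m from tub centre toward cup
    C=R.from_euler('z',psi,degrees=True)*R.from_euler('y',-th,degrees=True)
    e=np.array([np.cos(np.radians(psi)),np.sin(np.radians(psi)),0]); lip=tub+e*off+[0,0,lipz]
    o=lip-C.apply([-.047,0,.07]); T=C*Rct.inv(); return o-T.apply(pct),T
if __name__=='__main__':
  for psi in(20,35,50,65):
    q=s0['q']
    for th,lz,off in((0,.25,.03),(30,.23,.03),(60,.2,.025),(80,.17,.025),(95,.16,.02),(110,.16,.02)):
        p,T=pose(psi,th,lz,off); q,e=ik(p,T,np.clip(q,[-3,-1,.07,-1,.1,-3.1],[3,2.2,2.5,4.1,2.6,3.1])); print(psi,th,p.round(3),q.round(2),round(e,4),'wrist',(p-T.apply([0,0,P[-1]])).round(2))
E
python3 pour.py
```

```text
[0.    0.074 0.238 0.426 0.096 0.61  0.314] 9.510613407925916e-10 [[ 0. -1.  0.]
 [ 1.  0.  0.]
 [-0.  0.  1.]]
[[ 0.727  0.545 -0.418]
 [ 0.473 -0.838 -0.272]
 [-0.499  0.001 -0.867]] [[ 0.727  0.545 -0.418]
 [ 0.473 -0.838 -0.272]
 [-0.499  0.001 -0.867]]
20 0 [ 0.626 -0.243  0.19 ] [-0.33  0.48  1.19 -0.34  1.88  0.85] 0.0 wrist [ 0.77 -0.19  0.46]
20 30 [ 0.643 -0.237  0.223] [-0.46  0.18  1.43  0.    1.53  0.76] 0.0 wrist [ 0.64 -0.24  0.54]
20 60 [ 0.628 -0.243  0.248] [-0.68 -0.1   1.74  0.47  1.24  0.44] 0.0 wrist [ 0.48 -0.3   0.52]
20 80 [ 0.607 -0.25   0.249] [-0.86 -0.19  1.95  0.89  1.18  0.09] 0.0 wrist [ 0.38 -0.33  0.45]
20 95 [ 0.581 -0.26   0.255] [-1.01 -0.2   2.07  1.2   1.26 -0.18] 0.0 wrist [ 0.31 -0.36  0.39]
20 110 [ 0.556 -0.269  0.266] [-1.12 -0.15  2.14  1.45  1.4  -0.41] 0.0 wrist [ 0.27 -0.37  0.32]
35 0 [ 0.612 -0.215  0.19 ] [-0.27  0.37  1.33 -0.4   1.78  0.68] 0.0 wrist [ 0.74 -0.13  0.46]
35 30 [ 0.627 -0.205  0.223] [-0.43  0.12  1.5   0.    1.52  0.53] 0.0 wrist [ 0.63 -0.21  0.54]
35 60 [ 0.613 -0.214  0.248] [-0.69 -0.08  1.73  0.51  1.37  0.2 ] 
[... 785 characters left out ...]
 [ 0.38 -0.45  0.39]
50 110 [ 0.543 -0.249  0.266] [-1.08  0.18  1.82  1.24  1.84 -0.5 ] 0.0 wrist [ 0.34 -0.49  0.32]
65 0 [ 0.564 -0.175  0.19 ] [-0.17  0.1   1.64 -0.5   1.55  0.32] 0.0 wrist [ 0.63 -0.03  0.46]
65 30 [ 0.572 -0.159  0.223] [-0.4  -0.04  1.66  0.    1.52  0.04] 0.0 wrist [ 0.57 -0.16  0.54]
65 60 [ 0.565 -0.173  0.248] [-0.69 -0.03  1.69  0.51  1.63 -0.26] 0.0 wrist [ 0.5  -0.32  0.52]
65 80 [ 0.556 -0.194  0.249] [-0.86  0.07  1.7   0.79  1.75 -0.43] 0.0 wrist [ 0.45 -0.41  0.45]
65 95 [ 0.544 -0.219  0.255] [-0.96  0.18  1.68  0.97  1.89 -0.51] 0.0 wrist [ 0.42 -0.48  0.39]
65 110 [ 0.533 -0.243  0.266] [-1.03  0.31  1.66  1.14  2.03 -0.55] 0.0 wrist [ 0.4  -0.52  0.32]
```

Run:
```python
from pour import *
s=arm.get_state(); p=s['tool_pos']
w=[(p+[0,0,.12],R.from_quat(s['tool_rot'])),pose(35,0,.25,.04),pose(35,30,.23,.035),pose(35,60,.2,.03)]
rowsR(w,-1,vmax=4,wmax=6)
```

```text
-> [0.5668 0.0011 0.13  ]
-> [ 0.6202 -0.2099  0.1895]
-> [ 0.6309 -0.2023  0.2235]
-> [ 0.6174 -0.2117  0.2478]
[[-1, -2, 0, -3.5, 0, 0, 0], [-1, -2, 0, -3.4, 0, 0, 0], [-1, -2, 0, -3.5, 0, 0, 0], [-1, -1.5, 3.4, -0.3, -0.2, 0, -0.3], [-1, -1.5, 3.4, -0.2, -0.1, 0, -0.2]]
[[-1, -1.6, 3.5, -0.3, -0.2, 0, -0.3], [-1, -1.5, 3.4, -0.3, -0.1, 0, -0.3], [-1, -1.6, 3.4, -0.2, -0.2, 0, -0.3], [-1, -1.6, 3.4, -0.2, -0.2, 0, -0.2], [-1, -0.1, 0, -0.7, 0, 6, 0]]
[[-1, 0, 0, -0.7, 0, 6, 0], [-1, 0, 0, -0.8, 0.1, 6, 0], [-1, 0.1, 0, -0.7, 0, 6, 0], [-1, 0.2, 0, -0.7, 0, 6, 0], [-1, -0.3, 0, -0.5, 0, 6, 0]]
[[-1, -0.3, 0, -0.5, 0, 6, 0], [-1, -0.2, 0, -0.6, 0, 6, 0], [-1, -0.2, 0, -0.6, 0.1, 6, 0], [-1, -0.1, 0, -0.5, 0, 6, -0.1]]
```

apply_moves(
  increments=[
    [-1,-0.5,0,-0.9,0,0,0],
    [-1,-1.5,0,-2.6,0,0,0],
    [-1,-2,0,-3.5,0,0,0],
    [-1,-2,0,-3.4,0,0,0],
    [-1,0,0,0,0,0,0],
  ],
)

```text
t: 18.5
tool_pos: [0.5707, 0.001, 0.1369]
tool_rot: [0.928, 0.274, -0.242, 0.075]
force: [0.5, 0.9, -1.0]
grip_width: 0.156
gripper_force: 58.7
```

apply_moves(
  increments=[
    [-1,-0.8,1.7,-0.2,0,0,0],
    [-1,-1.5,3.4,-0.3,-0.2,0,-0.3],
    [-1,-1.5,3.4,-0.2,-0.1,0,-0.2],
    [-1,-1.6,3.5,-0.3,-0.2,0,-0.3],
    [-1,-1.5,3.4,-0.3,-0.1,0,-0.3],
  ],
)

```text
t: 19.0
tool_pos: [0.6061, -0.1592, 0.1739]
tool_rot: [0.923, 0.285, -0.249, 0.075]
force: [0.7, 1.2, -1.8]
grip_width: 0.152
gripper_force: 58.7
```

apply_moves(
  increments=[
    [-1,-1.6,3.4,-0.2,-0.2,0,-0.3],
    [-1,-0.8,1.7,0,-0.2,0,-0.2],
    [-1,0,0,0,0,0,0],
    [-1,0,0,0,0,0,0],
  ],
)

```text
t: 19.4
tool_pos: [0.6187, -0.2097, 0.1876]
tool_rot: [0.921, 0.289, -0.248, 0.077]
force: [0.5, 0.4, -1.2]
grip_width: 0.151
gripper_force: 58.7
```

```bash
python3 look.py w11
python3 - <<'E'
from pour import *
rowsR([pose(35,30,.24,.035),pose(35,60,.21,.03),pose(35,75,.185,.025)],-1,vmax=4,wmax=6)
p,T=pose(35,0,.25,.04);print(p,T.as_matrix()[:,2])
E
```

```text
19.4 [ 0.6187 -0.2097  0.1876] hd 34.9 z [-0.412 -0.285 -0.865] q [-0.258  0.388  1.312 -0.4    1.783  0.687] F [ 0.5  0.4 -1.2] w 0.151 58.702086210250854
-> [ 0.6303 -0.2023  0.2333]
-> [ 0.6173 -0.2114  0.2589]
-> [ 0.6005 -0.2231  0.2567]
[[-1, -0.2, 0, -0.8, 0, 5, 0], [-1, -0.1, 0, -0.8, 0, 5, 0], [-1, -0.1, 0.1, -0.7, 0, 5, 0], [-1, 0.1, 0, -0.8, 0, 5.1, 0], [-1, 0.1, 0, -0.8, 0, 5, 0]]
[[-1, 0.1, 0, -0.8, 0, 5, 0], [-1, -0.3, 0, -0.5, 0, 6, 0], [-1, -0.3, 0, -0.5, 0, 6, 0], [-1, -0.2, 0, -0.6, 0, 6, 0], [-1, -0.1, 0, -0.6, 0, 6, 0]]
[[-1, -0.1, 0, -0.6, 0, 6, 0], [-1, -0.6, 0, -0.3, 0, 5, 0], [-1, -0.6, 0, -0.3, 0, 5, 0], [-1, -0.6, 0, -0.4, 0, 5, 0]]
[ 0.62002799 -0.20956936  0.1899367 ] [-0.40977047 -0.28612296 -0.86615346]
```

apply_moves(
  increments=[
    [-1,-0.2,0,-0.8,0,5,0],
    [-1,-0.1,0,-0.8,0,5,0],
    [-1,0,0,-0.7,0,5,0],
    [-1,0,0,-0.8,0,5,0],
    [-1,0.1,0,-0.8,0,5,0],
  ],
)

```text
t: 19.95
tool_pos: [0.6288, -0.2012, 0.2266]
tool_rot: [0.953, 0.301, -0.04, 0.013]
force: [0.3, -0.8, -1.9]
grip_width: 0.15
gripper_force: 58.7
```

apply_moves(
  increments=[
    [-1,0.1,0,-0.8,0,5,0],
    [-1,-0.3,0,-0.5,0,6,0],
    [-1,-0.3,0,-0.5,0,6,0],
    [-1,-0.2,0,-0.6,0,6,0],
    [-1,-0.1,0,-0.6,0,6,0],
  ],
)

```text
t: 20.45
tool_pos: [0.6197, -0.2076, 0.2551]
tool_rot: [0.932, 0.294, 0.2, -0.063]
force: [0.1, 0.6, -2.0]
grip_width: 0.153
gripper_force: 58.7
```

```bash
python3 look.py w12
python3 - <<'E'
from pour import *
for n in('w10','w11','w12'):
    g=cv2.cvtColor(cv2.imread(f'pics/{n}.png'),cv2.COLOR_BGR2GRAY)
    if n=='w10': t=g[380:460,240:400]
    r=cv2.matchTemplate(g[350:480,220:420],t,cv2.TM_CCOEFF_NORMED);print(cv2.minMaxLoc(r)[1::2])
rowsR([pose(35,60,.21,.03),pose(35,75,.18,.028),pose(35,100,.162,.025)],-1,vmax=4,wmax=5)
E
```

```text
20.45 [ 0.6197 -0.2076  0.2551] hd 35.05 z [ 0.336  0.235 -0.912] q [-0.627 -0.055  1.67   0.404  1.395  0.287] F [ 0.1  0.6 -2. ] w 0.153 58.722572922706604
(0.9999997615814209, (20, 30))
(0.9992552995681763, (20, 30))
(0.9661291837692261, (20, 30))
-> [ 0.6173 -0.2109  0.2589]
-> [ 0.6027 -0.2222  0.2519]
-> [ 0.5691 -0.2458  0.2617]
[[-1, 0, 0.1, -0.2, 0, 2.9, 0], [-1, 0.1, 0, -0.3, 0.1, 2.9, 0], [-1, -0.5, 0, -0.1, 0, 3.8, 0], [-1, -0.5, 0, -0.1, 0, 3.7, 0], [-1, -0.4, 0, -0.1, 0, 3.8, 0]]
[[-1, -0.5, 0.1, -0.2, 0, 3.7, -0.1], [-1, -0.4, 0, -0.6, 0, 4.2, 0], [-1, -0.3, 0, -0.6, 0, 4.1, 0], [-1, -0.3, 0, -0.6, 0, 4.2, 0], [-1, -0.2, 0, -0.7, 0, 4.2, 0]]
[[-1, -0.2, 0, -0.7, 0, 4.1, 0], [-1, -0.1, 0, -0.7, 0, 4.2, 0]]
```

No slip in the grip: the cup is in the same place in all three wrist views. Continuing the tip.

apply_moves(
  increments=[
    [-1,0,0.1,-0.2,0,3,0],
    [-1,0.1,0,-0.3,0,3,0],
    [-1,-0.5,0,-0.1,0,3.8,0],
    [-1,-0.5,0,-0.1,0,3.7,0],
    [-1,-0.4,0,-0.1,0,3.8,0],
  ],
)

```text
t: 21.0
tool_pos: [0.6084, -0.2168, 0.254]
tool_rot: [0.892, 0.282, 0.337, -0.106]
force: [0.4, 0.8, -0.7]
grip_width: 0.149
gripper_force: 58.7
```

apply_moves(
  increments=[
    [-1,-0.5,0.1,-0.2,0,3.7,0],
    [-1,-0.4,0,-0.6,0,4.2,0],
    [-1,-0.3,0,-0.6,0,4.2,0],
    [-1,-0.3,0,-0.6,0,4.2,0],
    [-1,-0.2,0,-0.7,0,4.2,0],
  ],
)

```text
t: 21.5
tool_pos: [0.5825, -0.236, 0.2584]
tool_rot: [0.818, 0.258, 0.49, -0.155]
force: [0.3, -1.2, -2.0]
grip_width: 0.152
gripper_force: 58.7
```

apply_moves(
  increments=[
    [-1,-0.2,0,-0.7,0,4.2,0],
    [-1,-0.1,0,-0.7,0,4.2,0],
    [-1,0,0,0,0,0,0],
    [-1,0,0,0,0,0,0],
    [-1,0,0,0,0,0,0],
  ],
)

```text
t: 22.0
tool_pos: [0.5721, -0.2451, 0.2637]
tool_rot: [0.78, 0.247, 0.548, -0.172]
force: [0.6, -0.6, -0.6]
grip_width: 0.154
gripper_force: 59.0
```

```bash
python3 look.py w13
python3 - <<'E'
from pour import *
rowsR([pose(35,115,.165,.022)],-1,vmax=4,wmax=4)
E
```

```text
22.0 [ 0.5721 -0.2451  0.2637] hd 35.38 z [ 0.771  0.539 -0.34 ] q [-1.038 -0.043  1.955  1.219  1.526 -0.348] F [ 0.6 -0.6 -0.6] w 0.154 59.02642607688904
-> [ 0.5438 -0.2626  0.2723]
[[-1, -0.1, 0, -0.8, 0, 3.7, 0.1], [-1, 0, -0.1, -0.9, 0, 3.7, 0], [-1, 0, 0, -0.8, 0.1, 3.8, 0.1], [-1, 0.1, -0.1, -0.9, 0, 3.7, 0]]
```

apply_moves(
  increments=[
    [-1,-0.1,0,-0.8,0,3.7,0],
    [-1,0,-0.1,-0.9,0,3.7,0],
    [-1,0,0,-0.8,0,3.8,0],
    [-1,0.1,-0.1,-0.9,0,3.7,0],
    [-1,0,0,0,0,0,0],
  ],
)

```text
t: 22.55
tool_pos: [0.5429, -0.263, 0.2698]
tool_rot: [0.703, 0.22, 0.645, -0.203]
force: [0.0, 0.2, -0.9]
grip_width: 0.15
gripper_force: 59.1
```

apply_moves(
  increments=[
    [-1,0,0,0,0,0,0],
    [-1,0,0,0,0,0,0],
    [-1,0,0,0,0,0,0],
  ],
)

```text
t: 22.85
tool_pos: [0.5436, -0.263, 0.2723]
tool_rot: [0.703, 0.222, 0.645, -0.202]
force: [-0.4, -0.0, -0.7]
grip_width: 0.149
gripper_force: 59.1
```

```bash
python3 look.py w14
python3 - <<'E'
from pour import *
rowsR([pose(35,85,.185,.028),pose(35,45,.23,.035),pose(35,0,.26,.05)],-1,vmax=4.2,wmax=7.5)
E
```

```text
22.85 [ 0.5436 -0.263   0.2723] hd 37.13 z [ 0.817  0.57  -0.086] q [-1.135  0.055  1.991  1.413  1.685 -0.496] F [-0.4 -0.  -0.7] w 0.149 59.08534348011017
-> [ 0.5917 -0.2293  0.2701]
-> [ 0.6291 -0.2031  0.2518]
-> [ 0.6283 -0.2036  0.1994]
[[-1, 0.1, 0, 1.2, 0, -6, 0], [-1, 0.1, 0, 1.1, 0.1, -6, 0.1], [-1, 0.3, 0, 1.2, 0, -6, 0], [-1, 0.4, 0, 1.1, 0, -6, 0.1], [-1, 0.6, 0, 1, 0, -6, 0]]
[[-1, 0.2, 0, 0.8, 0, -6.7, 0], [-1, 0.3, 0, 0.8, 0, -6.6, 0], [-1, 0.3, 0, 0.7, 0, -6.7, 0], [-1, 0.5, 0, 0.7, 0, -6.7, 0], [-1, 0.5, 0, 0.6, 0, -6.7, 0]]
[[-1, 0.6, 0, 0.6, 0, -6.6, 0], [-1, -0.2, 0, 0.7, 0, -6.4, 0], [-1, -0.1, 0, 0.7, 0, -6.5, 0], [-1, -0.1, 0, 0.8, 0, -6.4, 0], [-1, 0.1, 0, 0.7, 0, -6.4, 0]]
[[-1, 0.1, 0, 0.8, 0, -6.5, 0.1], [-1, 0.2, 0, 0.7, 0, -6.4, 0], [-1, 0.3, 0, 0.7, 0, -6.4, 0]]
```

apply_moves(
  increments=[
    [-1,0.1,0,1.2,0,-6,0],
    [-1,0.1,0,1.1,0,-6,0],
    [-1,0.3,0,1.2,0,-6,0],
    [-1,0.4,0,1.1,0,-6,0],
    [-1,0.6,0,1,0,-6,0],
  ],
)

```text
t: 23.4
tool_pos: [0.5916, -0.2294, 0.2702]
tool_rot: [0.847, 0.267, 0.44, -0.137]
force: [0.1, 0.8, -1.1]
grip_width: 0.151
gripper_force: 59.0
```

apply_moves(
  increments=[
    [-1,0.2,0,0.8,0,-6.7,0],
    [-1,0.3,0,0.8,0,-6.6,0],
    [-1,0.3,0,0.7,0,-6.7,0],
    [-1,0.5,0,0.7,0,-6.7,0],
    [-1,0.5,0,0.6,0,-6.7,0],
  ],
)

```text
t: 23.9
tool_pos: [0.623, -0.2076, 0.256]
tool_rot: [0.937, 0.295, 0.178, -0.054]
force: [0.5, -0.1, -0.9]
grip_width: 0.156
gripper_force: 59.0
```

apply_moves(
  increments=[
    [-1,0.6,0,0.6,0,-6.6,0],
    [-1,-0.2,0,0.7,0,-6.4,0],
    [-1,-0.1,0,0.7,0,-6.5,0],
    [-1,-0.1,0,0.8,0,-6.4,0],
    [-1,0.1,0,0.7,0,-6.4,0],
  ],
)

```text
t: 24.4
tool_pos: [0.6293, -0.2031, 0.2227]
tool_rot: [0.95, 0.298, -0.089, 0.029]
force: [0.4, 0.0, -0.7]
grip_width: 0.152
gripper_force: 59.0
```

apply_moves(
  increments=[
    [-1,0.1,0,0.8,0,-6.5,0],
    [-1,0.2,0,0.7,0,-6.4,0],
    [-1,0.3,0,0.7,0,-6.4,0],
    [-1,0,0,0,0,0,0],
  ],
)

```text
t: 24.8
tool_pos: [0.6283, -0.2012, 0.1938]
tool_rot: [0.921, 0.292, -0.248, 0.076]
force: [-1.0, 0.6, -0.5]
grip_width: 0.146
gripper_force: 59.0
```

```bash
python3 look.py w15
python3 - <<'E'
from pour import *
rowsR([(s0['tool_pos']+[0,0,.11],Rt),(s0['tool_pos']+[0,0,.02],Rt)],-1,vmax=4)
E
```

```text
24.8 [ 0.6283 -0.2012  0.1938] hd 35.25 z [-0.413 -0.285 -0.865] q [-0.244  0.404  1.282 -0.397  1.803  0.689] F [-1.   0.6 -0.5] w 0.146 58.99421811103821
-> [0.5667 0.0015 0.1202]
-> [0.5667 0.0015 0.0302]
[[-1, 1.6, -3.4, 0.6, 0.1, 0, 0.3], [-1, 1.6, -3.3, 0.5, 0.2, 0, 0.3], [-1, 1.5, -3.4, 0.6, 0.1, 0, 0.3], [-1, 1.6, -3.4, 0.6, 0.2, 0, 0.3], [-1, 1.5, -3.4, 0.5, 0.1, 0, 0.3]]
[[-1, 1.5, -3.4, 0.6, 0.2, 0, 0.3], [-1, 1.5, 0, 2.6, 0, 0, 0], [-1, 1.5, 0, 2.6, 0, 0, 0], [-1, 1.5, 0, 2.6, 0, 0, 0]]
```

apply_moves(
  increments=[
    [-1,1.6,-3.4,0.6,0.1,0,0.3],
    [-1,1.6,-3.3,0.5,0.2,0,0.3],
    [-1,1.5,-3.4,0.6,0.1,0,0.3],
    [-1,1.6,-3.4,0.6,0.2,0,0.3],
    [-1,1.5,-3.4,0.5,0.1,0,0.3],
  ],
)

```text
t: 25.35
tool_pos: [0.5774, -0.0336, 0.1366]
tool_rot: [0.927, 0.275, -0.244, 0.075]
force: [0.7, 0.5, -0.6]
grip_width: 0.153
gripper_force: 59.0
```

apply_moves(
  increments=[
    [-1,1.5,-3.4,0.6,0.2,0,0.3],
    [-1,0,0,0,0,0,0],
    [-1,1.5,0,2.6,0,0,0],
    [-1,1.5,0,2.6,0,0,0],
    [-1,1.2,0,2,0,0,0],
  ],
)

```text
t: 25.85
tool_pos: [0.5686, -0.0013, 0.0395]
tool_rot: [0.927, 0.272, -0.245, 0.074]
force: [-0.1, 0.3, -0.9]
grip_width: 0.152
gripper_force: 59.1
```

apply_moves(
  increments=[
    [-1,0,0,0,0,0,0],
    [-1,0,0,0,0,0,0],
  ],
)

```text
t: 26.05
tool_pos: [0.5686, -0.0012, 0.0405]
tool_rot: [0.927, 0.272, -0.246, 0.075]
force: [0.5, 0.1, -0.3]
grip_width: 0.15
gripper_force: 59.0
```

```bash
python3 look.py w16
python3 - <<'E'
from pour import *
rowsR([(s0['tool_pos']+[0,0,.002],Rt)],-1,vmax=1)
E
```

```text
26.05 [ 0.5686 -0.0012  0.0405] hd 32.67 z [-0.416 -0.272 -0.868] q [ 0.014  0.41   1.544 -0.27   1.636  1.058] F [ 0.5  0.1 -0.3] w 0.15 58.99207592010498
-> [0.5671 0.001  0.0118]
[[-1, 0.5, -0.1, 0.9, 0.1, -0.1, -0.1], [-1, 0.4, -0.1, 0.8, 0, -0.1, -0.1], [-1, 0.5, -0.1, 0.9, 0.1, -0.1, -0.1]]
```

apply_moves(
  increments=[
    [-1,0.5,0,0.9,0,0,0],
    [-1,0.5,0,0.8,0,0,0],
    [-1,0.4,0,0.8,0,0,0],
    [-1,0.1,0,0.2,0,0,0],
    [-1,0,0,0,0,0,0],
  ],
)

```text
t: 26.6
tool_pos: [0.5678, -0.0005, 0.0094]
tool_rot: [0.927, 0.273, -0.248, 0.075]
force: [-1.6, 1.4, 6.4]
grip_width: 0.157
gripper_force: 60.4
```

apply_moves(
  increments=[
    [-1,-0.1,0,-0.1,0,0,0],
    [1,0,0,0,0,0,0],
    [1,0,0,0,0,0,0],
    [1,0,0,0,0,0,0],
    [1,0,0,0,0,0,0],
  ],
)

```text
t: 27.1
tool_pos: [0.567, -0.0008, 0.0091]
tool_rot: [0.927, 0.273, -0.247, 0.074]
force: [-0.3, -0.7, -0.4]
grip_width: 0.83
gripper_force: 0.0
```

apply_moves(
  increments=[
    [1,0,0,0,0,0,0],
    [1,0,0,-1.5,0,0,0],
    [1,0,0,-3,0,0,0],
    [1,0,0,-4,0,0,0],
    [1,0,0,-4,0,0,0],
  ],
)

```text
t: 27.6
tool_pos: [0.62, 0.0339, 0.1198]
tool_rot: [0.927, 0.273, -0.247, 0.074]
force: [1.2, -0.5, -0.1]
grip_width: 1.0
gripper_force: 0.0
```

apply_moves(
  increments=[
    [1,0,0,-4,0,0,0],
    [1,0,0,-4,0,5,0],
    [1,0,0,0,0,5,0],
    [1,0,0,0,0,0,0],
    [1,0,0,0,0,0,0],
  ],
)

```text
t: 28.1
tool_pos: [0.6523, 0.0551, 0.1875]
tool_rot: [0.945, 0.278, -0.166, 0.05]
force: [-0.2, -1.0, -1.1]
grip_width: 0.997
gripper_force: 0.0
```

```bash
python3 look.py w17
python3 - <<'E'
from pour import *
t=arm.camera('top');sd=arm.camera('side');cv2.imwrite('pics/t17.png',t);cv2.imwrite('pics/s17.png',sd)
s0i=cv2.imread('pics/side0.png'); t0=cv2.imread('pics/top0.png')
for nm,a,b in(('side',s0i,sd),('top',t0,t)):
    d=(cv2.absdiff(a,b).max(2)>45).astype(np.uint8); d=cv2.morphologyEx(d,cv2.MORPH_OPEN,np.ones((3,3)))
    print(nm,[cv2.boundingRect(c) for c in cv2.findContours(d,0,2)[0] if cv2.contourArea(c)>12])
s=pickle.load(open('pics/w17.pkl','rb'))
print('tub mouth/cup in wrist',proj('wrist',[tub+[0,0,.14],tub+[0,0,.016],np.array([.53,-.022,.07])],s).round(),'top',proj('top',[tub+[0,0,.14],tub+[0,0,.016]]).round())
E
```

```text
28.1 [0.6523 0.0551 0.1875] hd 32.81 z [-0.285 -0.188 -0.94 ] q [ 0.053  0.358  1.312 -0.177  1.773  1.042] F [-0.2 -1.  -1.1] w 0.997 0.0
side [(311, 309, 4, 6), (317, 293, 45, 24), (311, 278, 54, 24), (91, 215, 9, 12), (308, 204, 40, 27), (85, 191, 40, 24), (139, 187, 5, 6), (151, 185, 15, 39), (84, 165, 9, 3), (27, 155, 65, 57), (376, 146, 49, 51), (132, 144, 9, 6), (111, 144, 54, 38), (429, 107, 8, 3), (446, 86, 6, 17), (395, 86, 34, 65), (57, 81, 6, 5), (429, 77, 18, 9), (413, 71, 13, 21), (341, 54, 72, 26), (200, 50, 13, 7), (136, 48, 50, 101), (214, 43, 126, 75), (45, 38, 10, 10), (223, 19, 23, 23), (218, 16, 16, 4), (191, 15, 9, 3), (149, 2, 40, 24), (0, 0, 152, 160)]
top [(352, 454, 8, 9), (310, 450, 44, 22), (313, 442, 6, 7), (289, 435, 30, 45), (0, 379, 102, 101), (232, 346, 36, 5), (430, 239, 5, 16), (325, 229, 25, 24), (434, 224, 39, 39), (469, 222, 13, 41), (444, 217, 23, 5), (196, 216, 35, 51), (103, 45, 225, 435)]
tub mouth/cup in wrist [[510. 450.]
 [476. 355.]
 [315. 305.]] top [[454. 243.]
 [442. 250.]]
```

No unexpected change on the bench, and the pods are gone from the cup. I'll check inside the tub with the wrist camera.

Run:
```python
from h import *
rowsR([((.66,.02,.24),down(33,10)),((.50,-.30,.27),down(-29,0))],1,vmax=4.4,wmax=8)
```

```text
-> [0.6603 0.0203 0.2403]
-> [ 0.4996 -0.3003  0.2698]
[[1, -1.5, 1.7, -2.4, 0, 5.1, -0.1], [1, -1.3, 1.7, -2.5, 0, 5, 0], [1, -3.4, 2, 0.3, 0.6, 1, 6.9], [1, -3.2, 2.4, 0.2, 0.6, 1, 6.8], [1, -2.9, 2.8, 0.1, 0.6, 1, 6.9]]
[[1, -2.5, 3.1, 0, 0.6, 1, 6.9], [1, -2.1, 3.4, 0, 0.6, 1, 6.8], [1, -1.7, 3.6, -0.1, 0.6, 1, 6.9], [1, -1.3, 3.8, -0.2, 0.6, 1, 6.9], [1, -0.8, 3.9, -0.2, 0.6, 1, 6.9]]
[[1, -0.3, 4, -0.3, 0.7, 1, 6.8]]
```

apply_moves(
  increments=[
    [1,-1.5,1.7,-2.4,0,5,0],
    [1,-1.3,1.7,-2.5,0,5,0],
    [1,-3.4,2,0.3,0.6,1,6.9],
    [1,-3.2,2.4,0.2,0.6,1,6.8],
    [1,-2.9,2.8,0.1,0.6,1,6.9],
  ],
)

```text
t: 28.75
tool_pos: [0.6059, -0.0874, 0.2509]
tool_rot: [0.993, 0.104, -0.057, 0.018]
force: [0.8, -1.0, -0.6]
grip_width: 0.999
gripper_force: 0.0
```

apply_moves(
  increments=[
    [1,-2.5,3.1,0,0.6,1,6.9],
    [1,-2.1,3.4,0,0.6,1,6.8],
    [1,-1.7,3.6,-0.1,0.6,1,6.9],
    [1,-1.3,3.8,-0.2,0.6,1,6.9],
    [1,-0.8,3.9,-0.2,0.6,1,6.9],
  ],
)

```text
t: 29.25
tool_pos: [0.5163, -0.2653, 0.2669]
tool_rot: [0.981, -0.195, -0.009, 0.003]
force: [0.1, -1.2, -0.3]
grip_width: 0.997
gripper_force: 0.0
```

apply_moves(
  increments=[
    [1,-0.3,4,-0.3,0.7,1,6.8],
    [1,0,0,0,0,0,0],
    [1,0,0,0,0,0,0],
  ],
)

```text
t: 29.55
tool_pos: [0.499, -0.3004, 0.2704]
tool_rot: [0.968, -0.251, 0.001, -0.001]
force: [-0.1, 0.8, 0.1]
grip_width: 0.996
gripper_force: 0.0
```

```bash
python3 look.py w18
python3 - <<'E'
from pour import *
s=pickle.load(open('pics/w18.pkl','rb'));im=cv2.imread('pics/w18.png');g=cv2.cvtColor(im,cv2.COLOR_BGR2GRAY)
m,f=proj('wrist',[tub+[0,0,.14],tub+[0,0,.016]],s);print(m,f)
u,v=f.astype(int);x0,y0=u-90,v-90
G=cv2.resize(g[y0:v+90,x0:u+90],None,fx=3,fy=3,interpolation=cv2.INTER_CUBIC)
c=cv2.HoughCircles(cv2.medianBlur(G,5),cv2.HOUGH_GRADIENT,1,28,param1=80,param2=18,minRadius=26,maxRadius=52)
if c is not None:
    for x,y,r in c[0]:
        p=(x/3+x0,y/3+y0); X=plane('wrist',[p],.016,s)[0]; print(np.round(p),round(r/3,1),'d tub',np.linalg.norm(X[:2]-tub[:2]).round(3))
E
```

```text
29.55 [ 0.499  -0.3004  0.2704] hd -29.13 z [ 0.002  0.002 -1.   ] q [-0.671 -0.082  1.625  0.002  1.598  1.408] F [-0.1  0.8  0.1] w 0.996 0.0
[288.39972529 209.35530159] [296.24191734 182.33005602]
[332. 165.] 16.4 d tub 0.043
[261. 156.] 15.6 d tub 0.047
[264. 142.] 13.4 d tub 0.054
[253. 166.] 16.4 d tub 0.05
[250. 151.] 10.1 d tub 0.06
[322. 156.] 10.7 d tub 0.039
[311. 152.] 8.9 d tub 0.036
```

Run:
```python
import cv2
g=cv2.cvtColor(cv2.imread('pics/w18.png'),cv2.COLOR_BGR2GRAY)
a=cv2.resize(g[126:270,216:364],(37,36),interpolation=cv2.INTER_AREA)
for r in a: print(' '.join('%2d'%(v//10) for v in r))
```

```text
17 16 16 16 16 16 16 16 16 16 16 12 12 18 24 24 24 24 24 24 24 24 24 24 22 16 11  9  9 15 17 16 17 17 17 17 16
16 16 16 17 17 16 16 16 16 15 14 22 24 24 24 22 19 18 18 18 18 19 22 24 24 24 24 20 11  9 15 17 17 17 16 16 16
16 17 17 16 16 16 16 16 15 19 24 24 20 18 16 16 17 16 16 16 16 17 15 16 17 20 24 24 23 16  9 14 17 16 16 16 16
17 17 16 16 16 16 16 18 23 24 20 17 17 16 16 17 19 20 20 21 20 19 17 16 16 16 16 20 24 24 21 10 14 16 16 16 16
17 17 16 16 16 16 18 24 22 17 17 15 18 22 23 24 24 24 24 24 24 24 20 18 17 16 16 16 16 22 24 21 10 15 16 17 17
17 16 17 16 16 17 24 21 17 15 18 23 24 24 24 24 24 24 23 24 24 24 24 24 24 22 22 18 16 15 21 24 21 10 17 17 16
17 17 16 16 16 23 20 16 15 21 24 24 24 24 24 24 24 24 24 24 24 24 23 23 24 24 22 24 20 16 15 20 24 20 12 16 17
16 16 16 16 21 21 16 15 23 24 23 24 24 24 21 16 14 12 11 12 15 17 22 24 23 22 11 17 24 21 16 16 21 24 15 16 16
16 16 16 17 23 17 15 23 24 23 23 23 16 10  8  8  8  8  8  8  8  8  8 11 18 24 20 12 16 24 22 16 16 22 23 13 17
16 16 16 21 17 15 20 24 24 24 19 10  8  8  8  8  8  8  8  8  8  8  8  8  8 11 21 24 14 16 24 20 16 16
[... 2195 characters left out ...]
2 12 12 13 21 19 15 15 16 16 16 16
17 17 17 17 17 17 16 18 24 18 10 10 10 10 10 10 10 11 11 10 11 11 11 11 12 12 12 13 22 21 15 15 15 16 16 16 16
17 17 17 17 16 16 17 16 17 23 20 12 10 10 10 10 11 10 11 11 11 11 11 11 12 12 14 22 21 16 15 15 16 16 16 16 16
17 17 17 17 17 17 16 16 16 16 22 24 17 11 10 10 10 11 11 11 11 11 11 11 13 19 24 20 16 15 16 16 16 16 16 16 16
17 17 17 17 17 17 17 17 17 17 16 17 24 24 20 15 12 11 10 10 12 13 16 21 24 24 17 16 16 16 16 16 16 16 16 16 16
17 17 17 17 17 17 17 17 17 17 16 18 24 24 24 24 24 24 24 24 24 24 24 24 24 24 17 16 16 16 16 16 16 16 16 16 16
17 17 17 17 17 17 17 17 17 16 16 17 20 22 24 24 24 24 24 24 24 24 24 24 22 20 17 16 16 16 16 16 16 16 16 16 16
```

Run:
```python
import cv2,numpy as np
im=cv2.imread('pics/w18.png'); c=im[160:232,246:338].astype(int)
print(c.reshape(-1,3).mean(0),c.reshape(-1,3).std(0),c.min((0,1)),c.max((0,1)))
g=cv2.GaussianBlur(cv2.cvtColor(im,cv2.COLOR_BGR2GRAY),(5,5),0)[150:246:4,240:344:4].astype(int)
for r in g: print(' '.join('%3d'%v for v in r))
t=cv2.cvtColor(cv2.imread('pics/t17.png'),cv2.COLOR_BGR2GRAY)[218:268:2,428:482:2]
for r in t: print(' '.join('%3d'%v for v in r))
```

```text
[98.36413043 92.86065821 93.22660024] [30.62453223 32.94381193 33.66313942] [74 68 68] [254 255 255]
247 183 170 154 235 248 248 248 244 240 234 237 238 238 233 237 239 247 248 248 245 243 197 164 156 207
180 168 164 243 248 247 239 239 247 241 230 204 187 194 216 235 247 242 232 239 149 201 243 214 163 161
168 162 247 248 221 236 244 198 120  85  85  86  85  86  86  83  94 153 226 247 186 111 159 242 226 161
148 242 247 238 247 200  92  84  86  84  87  86  85  87  87  84  86  86  86 127 236 237 137 159 241 221
223 248 242 241 133  83  84  85  86  84  87  86  85  87  87  84  86  86  86  86  88 179 247 139 168 242
248 245 243 114  83  84  84  85  86  84  86  86  86  86  87  84  86  86  86  86  86  86 164 247 138 224
245 245 130  84  83  83  84  85  86  84  87  85  85  86  87  84  85  86  86  86  87  87  86 164 246 140
247 163  91  84  83  83  84  84  85  84  87  85  86  86  87  84  86  86  86  86  87  87  86  84 208 214
233 104  86  84  83  83  84  84  86  84  86  85  86  87  87  85  85  86  85  86  87  87  87  85  98 246
144 100  84  84  83  83  84  84  86  84  87  84  86  87  87  85
[... 3496 characters left out ...]
  74  73  73  75  77  88 123 188 209 148 141 144 146
175 157 155 177 223 219 152  87  75  74  73  74  73  74  71  74  75  73  81 110 168 215 171 142 140 147 144
215 162 157 143 209 230 217 165 104  77  73  77  76  72  74  73  74  80 113 175 218 197 149 145 145 143 144
229 196 149 139 148 207 227 219 196 151 108  91  82  77  83  86 106 144 189 217 197 160 146 146 150 148 147
228 227 190 147 147 169 198 221 229 221 197 181 171 165 159 169 197 211 208 208 168 156 155 151 149 147 151
197 228 225 186 150 157 166 190 211 222 224 224 225 191 179 197 203 216 201 160 163 176 151 147 147 147 151
124 198 226 224 201 169 158 180 187 193 194 205 207 185 204 209 195 179 163 167 174 158 148 148 148 148 147
```

Run:
```python
from pour import *
s8=cv2.imread('pics/w8.png');print('pod px',s8[220,300],s8[208,319],s8[243,307])
t=cv2.GaussianBlur(arm.camera('top'),(3,3),0);sd=cv2.GaussianBlur(arm.camera('side'),(3,3),0)
for n,a,b in(('top','pics/top0.png',t),('side','pics/side0.png',sd)):
    a=cv2.GaussianBlur(cv2.imread(a),(3,3),0); d=(cv2.absdiff(a,b).max(2)>14).astype(np.uint8); d=cv2.morphologyEx(d,cv2.MORPH_OPEN,np.ones((3,3)))
    print(n,sorted(cv2.boundingRect(c) for c in cv2.findContours(d,0,2)[0] if cv2.contourArea(c)>15))
# compare with the earlier post-pour top view (arm elsewhere)
a=cv2.GaussianBlur(cv2.imread('pics/t17.png'),(3,3),0)
a0=cv2.GaussianBlur(cv2.imread('pics/top0.png'),(3,3),0); d=(cv2.absdiff(a,a0).max(2)>14).astype(np.uint8); d=cv2.morphologyEx(d,cv2.MORPH_OPEN,np.ones((3,3)))
print('t17',sorted(cv2.boundingRect(c) for c in cv2.findContours(d,0,2)[0] if cv2.contourArea(c)>15))
# unexpected blobs seen by wrist in w17,w18
c=arm.calibration('wrist'); 
w=cv2.imread('pics/w18.png');g=cv2.cvtColor(w,cv2.COLOR_BGR2GRAY)
print(w[200,290], [w[v,290].tolist() for v in (140,150,160,240,255)])
```

```text
pod px [172 172 176] [165 165 168] [168 168 171]
top [(0, 282, 111, 198), (2, 358, 3, 10), (7, 363, 5, 11), (15, 306, 4, 10), (27, 151, 4, 10), (30, 188, 4, 9), (96, 205, 6, 20), (106, 227, 7, 5), (126, 200, 5, 7), (142, 161, 451, 319), (195, 215, 54, 53), (248, 310, 6, 7), (264, 317, 8, 7), (316, 208, 13, 36), (325, 227, 27, 30), (356, 229, 4, 15), (371, 293, 18, 32), (379, 156, 7, 4), (387, 296, 21, 32), (460, 79, 11, 3), (493, 85, 10, 4), (520, 86, 9, 3), (563, 359, 77, 121), (577, 79, 9, 4), (589, 81, 19, 7), (610, 82, 14, 11), (631, 267, 3, 10), (637, 249, 3, 22)]
side [(0, 0, 154, 233), (0, 218, 95, 175), (0, 237, 104, 210), (35, 234, 8, 10), (66, 49, 38, 29), (90, 300, 63, 46), (97, 368, 9, 12), (106, 440, 9, 6), (115, 0, 315, 480), (115, 412, 11, 8), (115, 429, 20, 17), (118, 50, 23, 4), (142, 193, 84, 153), (196, 230, 62, 250), (212, 156, 9, 5), (222, 114, 93, 49), (230, 193, 32, 6), (233, 192, 64, 288), (291, 165, 6, 15), (292, 183, 6, 7), (299, 0, 53, 22), (301, 347, 25, 31), (301, 369, 62, 111), (331, 55, 8, 5), (363, 158, 23, 6), (366, 166, 99, 314), (382, 20, 9, 3), (39
[... 1650 characters left out ...]
6, 4, 8), (416, 55, 7, 9), (419, 325, 19, 6), (424, 91, 6, 7), (432, 387, 98, 51), (440, 209, 10, 7), (445, 429, 7, 6), (446, 277, 11, 5), (465, 50, 14, 8), (514, 18, 8, 5), (539, 294, 7, 7), (542, 48, 6, 6), (550, 40, 12, 8), (554, 94, 7, 9), (555, 110, 10, 11), (555, 134, 26, 15), (556, 128, 7, 5), (562, 92, 9, 5), (562, 359, 78, 121), (566, 23, 4, 7), (568, 101, 8, 10), (570, 40, 9, 5), (570, 113, 14, 11), (573, 131, 6, 7), (580, 56, 5, 7), (581, 129, 9, 7), (583, 1, 5, 6), (585, 111, 8, 9), (591, 52, 14, 14), (594, 135, 11, 7), (603, 45, 8, 8), (608, 152, 9, 11), (610, 36, 6, 7), (611, 136, 9, 11)]
[92 86 86] [[237, 245, 249], [240, 243, 246], [92, 86, 86], [93, 86, 86], [102, 110, 115]]
```

Run:
```python
from pour import *
def grid(n,X,h,k,st,s):
    g=cv2.cvtColor(cv2.imread(f'pics/{n}.png'),cv2.COLOR_BGR2GRAY);u,v=proj('wrist',X,s)[0].astype(int);print(n,u,v)
    for r in cv2.GaussianBlur(g,(3,3),0)[max(v-h,0):v+h:st,max(u-k,0):u+k:st]: print(' '.join('%2d'%(x//10) for x in r))
L=lambda n:pickle.load(open(f'pics/{n}.pkl','rb'))
grid('w1',np.array([.53,-.022,.03]),60,60,4,L('w1'))
grid('w18',np.array([.53,-.022,.03]),60,60,4,L('w18'))
# pods on bench: round grey blobs of expected size in the latest wrist/side views
```

```text
w1 119 277
15 15 15 15 15 15 15 15 15 15 14 14 14 15 15 14 14 14 15 15 15 15 15 15 15 15 15 15 15 15
15 15 15 15 15 15 15 15 15 14 14 14 15 15 14 14 15 15 15 15 14 15 15 15 15 15 15 15 15 13
15 15 15 15 15 15 15 14 15 14 15 15 14 14 14 15 15 15 14 14 14 15 15 15 15 15 15 15  9  7
15 15 15 15 15 15 15 15 15 15 15 15 14 15 14 15 14 14 14 14 14 15 15 15 15 15 11  7  8 13
15 15 15 15 15 15 15 15 15 15 15 15 15 15 15 14 14 14 14 14 15 15 15 15 12  8  7 11 15 15
15 15 15 15 15 15 15 15 15 15 15 15 15 14 14 14 14 14 15 15 15 15 14  8  7  9 15 15 15 15
15 15 14 10 15 15 15 15 15 15 15 14 14 14 14 14 15 15 15 15 15 10  7  8 14 15 15 15 15 15
14  6  0  1  1  8 15 15 15 15 14 15 14 14 11  8  8  7  7  8  7  8 12 15 15 15 15 15 15 15
 1  1  1  1  0  1  0  6 14 15 13 10  8  8  8  8  7  7  7  7  7  7 14 15 15 15 15 15 15 15
 0  1  1  0  1  1  0  4 13 16 15 14  9  7  7  8  7  7  7  7  7  7  7 14 15 15 15 15 15 15
 1  0  1  1  0 10 18 11  8  8  8  8 15 17 16  8  7  7  7  7  7  7  7  7 15 15 15 15 15 15
 1  1  1  1 18  9  8  8  8  8  8 10 10  9  8 16 16  7  7  7  7  7  7  7 10 15 15 15 15 15
 3  2  1 
[... 3621 characters left out ...]
0 10 10 10 10 10 11 11 11 11 11 12 13 13 13 20 16 16 16 16 16 16 16 16
17 16 16 20 10 10 10 10 11 10 10 11 11 11 11 12 12 12 12 13 14 17 16 16 16 16 16 16 16 16
16 16 16 16 21 10 10 10 10 11 11 11 11 11 12 12 12 12 13 13 21 16 16 16 16 16 16 16 16 16
16 16 16 17 16 20 13 10 10 11 11 11 11 12 12 12 12 12 13 17 17 16 16 16 16 16 16 16 16 16
16 17 16 16 16 16 17 19 11 11 11 11 12 12 12 12 13 13 18 18 16 16 16 16 16 16 16 16 16 16
17 16 16 16 16 16 16 16 18 20 15 12 11 12 12 14 18 21 17 16 16 16 16 16 16 16 16 16 16 16
16 16 16 16 16 16 16 16 17 17 16 18 19 19 19 18 16 16 16 16 16 16 16 16 16 16 16 16 16 16
16 16 17 16 16 16 17 17 16 16 16 16 16 16 16 16 16 16 16 17 16 16 16 16 16 16 16 16 11  7
```

Run:
```python
from pour import *
w=cv2.imread('pics/w18.png').astype(np.float32); c=w[158:242,240:344].copy()
for ch in range(3):
    x=c[...,ch]; m=(x<100); med=np.array([np.median(x[m[:,j],j]) if m[:,j].sum()>5 else 90 for j in range(x.shape[1])]); r=np.where(m,x-med,0)
    print(ch,'std',r[m].std(),'max blur',np.abs(cv2.blur(r,(5,5)))[cv2.erode(m.astype(np.uint8),np.ones((9,9)))>0].max())
t=arm.camera('top');s=arm.camera('side')
for n,a,b in(('top','pics/top0.png',t),('side','pics/side0.png',s)):
    d=(cv2.absdiff(cv2.imread(a),b).max(2)>40).astype(np.uint8);d=cv2.morphologyEx(d,cv2.MORPH_OPEN,np.ones((3,3)))
    print(n,sorted(cv2.boundingRect(k) for k in cv2.findContours(d,0,2)[0] if cv2.contourArea(k)>8))
for z in(.14,.10,.05,.005): print(z,proj('wrist',[tub+[0,0,z]+.06*np.array([np.cos(a),np.sin(a),0]) for a in np.radians([-29,61,151,241])],pickle.load(open('pics/w18.pkl','rb'))).round().tolist())
```

```text
0 std 2.2082187160080124 max blur 9.040000000000001
1 std 2.053361133733364 max blur 1.48
2 std 1.9075566120422176 max blur 1.56
top [(0, 379, 103, 101), (143, 387, 159, 93), (196, 216, 51, 51), (288, 471, 5, 9), (292, 453, 8, 6), (298, 461, 18, 14), (299, 476, 7, 4), (308, 471, 35, 9), (317, 435, 48, 35), (322, 421, 6, 7), (325, 229, 25, 24), (329, 162, 263, 318), (352, 473, 13, 7)]
side [(0, 0, 117, 216), (71, 0, 10, 12), (78, 15, 7, 14), (84, 164, 11, 4), (84, 213, 17, 18), (95, 0, 18, 35), (102, 35, 21, 7), (107, 220, 3, 6), (138, 8, 7, 10), (138, 187, 6, 7), (142, 0, 9, 3), (142, 19, 228, 219), (144, 182, 5, 4), (148, 185, 11, 7), (152, 207, 13, 17), (157, 0, 11, 9), (196, 15, 29, 7), (196, 148, 5, 5), (214, 88, 24, 31), (308, 213, 10, 23), (309, 305, 6, 10), (311, 278, 54, 24), (317, 293, 46, 25), (319, 216, 11, 23), (342, 120, 17, 8)]
0.14 [[287.0, 131.0], [213.0, 210.0], [290.0, 279.0], [364.0, 209.0]]
0.1 [[290.0, 129.0], [224.0, 199.0], [293.0, 262.0], [359.0, 199.0]]
0.05 [[293.0, 127.0], [235.0, 188.0], [296.0, 244.0], [354.0, 188.0]]
0.005 [[296.0, 125.0], [243.0, 181.0], [298.0, 232.0], [350.0, 181.0]]
```

The cup is empty and standing where it was, and the cap is flat in the tray. There are no pods or moved things on the bench in either view, and the arm is clear. Handing in.

```bash
python3 -c "
from bench import arm
print(arm.hand_in()); print(arm.get_state()['t'])"
```

```text
the job is handed in; nothing more can be done
None
the job is handed in; nothing more can be done
```

The job is handed in at about 29.7 s with the cap flat in the tray, the empty cup upright in its original place and no bystander moved, but I could not see the five pods inside the tub: I infer they are there because the cup is empty and none are on the bench.

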